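# Cap two paint jars and lock the jars into the bench shaker

### The job

Get the paint shaker ready to run. The orange and yellow jars standing in it are open: set on each the lid of its own colour, level, turn it backward (anticlockwise) until you feel it drop into the thread, then screw it forward (clockwise) fully home, without cross-threading or forcing it. Stand every closed jar that waits on the table upright in a free pocket of the shaker, and last of all bring the sprung hold-down bar down over the jars until it snaps and stays down; leave the rest of the table as it is.

Things in the scene. Friction and masses are not known exactly. Their poses are not given: they have to be found in the camera images.
- shaker: Grey bench paint shaker, fixed, 260 x 384 mm; origin under its centre on the table. Own x points to its back (away from the robot at yaw 0), y to its left. On top, in a row along y, four pockets 73 mm (y) x 71 mm (x) inside, floor 60 mm above the table, rubber-edged walls up to 82 mm. The hold-down bar's hinge axis runs along y, 98 mm behind the origin, 173 mm above the table.
- pocket0 (a point): centre of the floor of the first pocket (the one farthest to -y in the shaker's frame); axes as the shaker's
- pocket1 (a point): centre of the floor of the second pocket, 82 mm further along the shaker's y
- pocket2 (a point): centre of the floor of the third pocket
- pocket3 (a point): centre of the floor of the fourth pocket
- jar_o: White square jar with orange label, lacking its lid, standing in an end pocket with 3 to 5 mm play (it can turn only a few degrees). 64 x 64 mm, shoulder 62 to 66 mm high, round open neck up to 98 mm (neck 41 mm across, thread 50 mm); 300 g. Origin: centre of its underside.
- jar_y: The same open jar with a yellow label, in the end pocket at the other end of the row
- mouth_o (a point): Centre of the orange jar's rim, 98 mm above its underside; the rim is bevelled. Round the neck run three equal thread starts 120 degrees apart (at what angle is not told; the yellow jar is alike). The thread's flat tops lie 90 mm above the underside, with a gap between one and the next and a stop rib at the forward end of each.
- mouth_y (a point): Centre of the yellow jar's rim, 98 mm above its underside
- lid_o_mid (a point): Half-way up the loose orange screw lid: ribbed, round, 60 mm across, 29 mm tall, 50 g, lying on the table open side down; z up. It passes over neck and thread with about 2 mm of side play. Set on at a chance angle, its three lugs rest on the thread's flat tops: this point is then 103 to 105 mm above the jar's underside, and forward turning is soon blocked by the ribs.
- lid_o_edge (a point): Centre of the lid's open lower edge, 14.5 mm below lid_o_mid. Turned backward (anticlockwise from above, at most 120 degrees) the lugs reach the gaps, where a rib stops them and the lid drops 8 mm (light pressure, 5 N, helps). From there it screws clockwise, going down 6 mm in about 80 degrees, until it stops: home, this edge 74 mm above the jar's underside. Up-and-down play in the thread: 2 mm.
- lid_y_mid (a point): Half-way up the yellow lid, which is the same in all but colour and belongs on the yellow jar. About 0.5 N m tightens either lid; more than about 2 N m would force it. Gripped lightly at its sides, a lid may swivel between the fingers if pressed hard on one edge.
- jar_a_mid (a point): half-way up a closed jar with blue label and lid: 64 x 64 mm square, 102.6 mm tall with its round lid (60 mm across, the top 29 mm), 300 g; this point is 51 mm above the underside, x and y square to its sides. On the table, or absent.
- jar_b_mid (a point): the same for the jar with green label and lid, on the table or absent
- bar (a joint): Angle of the hold-down bar (rad): 0 = open, 5 degrees past upright; 1.66 = down, level over the jars. It closes towards the robot. A spring pushes it open, with up to about 6 N at the handle; past 1.35 it goes over centre, snaps down to 1.66 and stays there by itself. It cannot come fully down over a lid that is not home.
- bar_handle (a point): Middle of the bar's red round handle (16 mm thick, 150 mm long, along the shaker's y), 168 mm from the hinge axis. Open it stands about 340 mm above the table; down it is 173 mm above the table, 70 mm in front of the centre line of the jars.
- glue: bystander: white glue bottle with red band, 52 mm across, 146 mm tall, standing; origin under its centre
- tape: bystander: roll of tape lying flat, 96 mm across, 24 mm tall
- marker_black: bystander: black marker, 125 mm long, lying
- marker_blue: bystander: marker with blue cap, 125 mm long, lying
- wheel0: bystander: plywood wheel, 72 mm across, 6 mm thick, lying
- wheel1: bystander: the same
- glue_gun: bystander: black and yellow hot-glue gun lying on its side, about 180 mm long
Things that resemble listed ones, but are neither listed nor needed, are in the scene too. There is more than one size of the part that bears jar_a_mid; the job needs the smallest.

How it is judged:
On the way, in this order (a step that is already met when the one before it is completed fails the run):
1. a lid has dropped level into its jar's thread (((z of lid_o_mid in the frame of jar_o between 0.091 and 0.097 m and horizontal distance between lid_o_mid and mouth_o below 0.005 m and angle between the z axis of lid_o_mid and the z axis of jar_o, either way round below 0.07 rad) or (z of lid_y_mid in the frame of jar_y between 0.091 and 0.097 m and horizontal distance between lid_y_mid and mouth_y below 0.005 m and angle between the z axis of lid_y_mid and the z axis of jar_y, either way round below 0.07 rad))), for 0.1 s.
2. one lid is screwed home (((z of lid_o_mid in the frame of jar_o between 0.083 and 0.0903 m and horizontal distance between lid_o_mid and mouth_o below 0.005 m and angle between the z axis of lid_o_mid and the z axis of jar_o, either way round below 0.07 rad) or (z of lid_y_mid in the frame of jar_y between 0.083 and 0.0903 m and horizontal distance between lid_y_mid and mouth_y below 0.005 m and angle between the z axis of lid_y_mid and the z axis of jar_y, either way round below 0.07 rad))), for 0.2 s.
3. both lids are screwed home (z of lid_o_mid in the frame of jar_o between 0.083 and 0.0903 m and horizontal distance between lid_o_mid and mouth_o below 0.005 m and angle between the z axis of lid_o_mid and the z axis of jar_o, either way round below 0.07 rad and z of lid_y_mid in the frame of jar_y between 0.083 and 0.0903 m and horizontal distance between lid_y_mid and mouth_y below 0.005 m and angle between the z axis of lid_y_mid and the z axis of jar_y, either way round below 0.07 rad), for 0.2 s.
4. with the lids home and all jars in pockets, the hold-down bar is down (all of step 3 and z of each of jar_a_mid, jar_b_mid in the frame of shaker below 0.117 m and x of jar_a_mid in the frame of shaker between -0.012 and 0.012 m and y of jar_a_mid in the frame of shaker between -0.17 and 0.17 m and angle between each of jar_a_mid, jar_b_mid, jar_o, jar_y's own z axis and vertical below 0.12 rad and x of jar_b_mid in the frame of shaker between -0.012 and 0.012 m and y of jar_b_mid in the frame of shaker between -0.17 and 0.17 m and z of each of jar_o, jar_y in the frame of shaker below 0.066 m and x of jar_o in the frame of shaker between -0.012 and 0.012 m and y of jar_o in the frame of shaker between -0.17 and 0.17 m and x of jar_y in the frame of shaker between -0.012 and 0.012 m and y of jar_y in the frame of shaker between -0.17 and 0.17 m and value of joint bar above 1.6 rad), for 0.2 s.
At the end, for the whole second after the job is handed in: Both lids home on their own jars (middle under 90.3 mm above the jar's underside, within 5 mm of the mouth's axis and 4 degrees of level); all jars upright (7 degrees) in pockets, within 6 mm of the floor; the bar down by itself (over 1.60 rad); all at rest (all of step 4 and velocity of joint bar below 0.05 rad/s and linear speed of each of jar_o, jar_y below 0.02 m/s); the robot touches nothing.
It fails at once if a bystander on the table is moved more than 30 mm (distance of any of glue, tape, marker_black, marker_blue, wheel0, wheel1, glue_gun from where it was at the start of the episode above 0.03 m).
It fails at once if a lid is cross-threaded: screwed down while tilted more than 8 degrees to its jar ((z of lid_o_mid in the frame of jar_o below 0.091 m and horizontal distance between lid_o_mid and mouth_o below 0.012 m and angle between the z axis of lid_o_mid and the z axis of jar_o, either way round above 0.14 rad) or (z of lid_y_mid in the frame of jar_y below 0.091 m and horizontal distance between lid_y_mid and mouth_y below 0.012 m and angle between the z axis of lid_y_mid and the z axis of jar_y, either way round above 0.14 rad)).
It fails at once if a lid is forced: more than 250 N between lid and jar (contact force between lid_o and jar_o above 250 N or contact force between lid_y and jar_y above 250 N).
It fails at once if an open jar is tipped more than 25 degrees (angle between any of jar_o, jar_y's own z axis and vertical above 0.44 rad).
Of jar_a, jar_b only 1 to 2 are there at a start; the rules pass over those that are not, and their reading is None.
At some moment in a run one of jar_a, jar_b may be knocked a few centimetres aside while the robot is not near it.
It also fails if it takes over 208 s, if anything falls off the work surface, if the arm or the gripper's body presses on something with over 40 N, if the wrist force passes 120 N, or if a joint passes its speed limit or range.

### The arm

A 7-joint arm with a two-finger parallel gripper is mounted at the origin on the work surface. World frame = base frame: x ahead of the robot, y to its left, z up, the work surface at z = 0. Lengths are in m, angles in rad, forces in N, time in s.
With the tool pointing down it reaches from about 0.35 to 0.9 m from the base axis. Payload 8.1 kg.
Tool frame: the origin (TCP) lies at the very end of the fingers, on their centre line; the grasp point (between the pads) lies 19 mm behind it; z points along the fingers, y is the line along which they close (so a half turn about z gives the same grasp; the last joint's range is limited). The gripper opens to 85 mm and grips with 20 to 120 N. Pads are 22 mm wide; open, the fingers measure 114 mm over their backs; the gripper's body (76 mm by 85 mm) begins 54 mm behind the grasp point. The pads swing forward as they close: fully open they stand 13 mm farther back than shut.
Start: joints at [-1.431, 0.434, 0.025, 1.573, -0.012, 1.134, -0.075], TCP at [0.15, 0.607, 0.231] pointing down, gripper open.
Joint ranges: [-2.62, 2.62], [-0.44, 2.09], [-1.27, 1.32], [0.08, 2.57], [-1.32, 4.46], [0.12, 2], [-2.74, 2.74]. Speed limits (rad/s): [2.22, 2.22, 3.01, 3.01, 3.14, 3.14, 3.14].

### API

Orientations are given as a rotation vector (axis times angle).
In Python, from bench import ctrl, snapshot, calibration gives the robot as it stands.
- The arm moves only by the tool servo_tool, never from a script. Its argument "deltas" is a list of rows, each a list of 7 numbers: the shift along the tool's x, y, z in m, then the turn, a rotation vector about the tool's x, y, z in rad, then the closure, from 0 (fully open) to 1 (shut). In form: [[dx, dy, dz, rx, ry, rz, fingers], ...]. A call has 1 to 10 rows; each row shifts and turns the commanded pose from where the row before left it, along the tool's axes as they then stand; what a row does not reach is not made up. A row lasts 1/8 s, in which the tool goes at most 62.5 mm and 10.7 degrees, less where a joint would pass 70% of its speed; a pose out of reach is approached as far as the arm can. A call with a gripper value outside its range is refused whole. The fingers move at their own pace and stop on an object; "force" is the grip in N (left out, the last holds). Time passes only in rows, so rows that do not move let the fingers close. It gives the time, the measured TCP pose, the force, the opening and the grip force at its end, in the units of the state.
- ctrl.sense(): the state, without advancing time (a new reading comes with each control period).
- snapshot(name): name is "scene" or "top" or "wrist"; returns the picture (420x560x3 uint8, red, green, blue); there is no depth.
- calibration(name): a dict with "fx", "fy", "cx", "cy" (pixels), "D" ([k1, k2, p1, p2, k3] as OpenCV has them; the pictures are not rectified), "origin" and "orientation" of the camera in the world. Camera axes: x right, y up, looking along -z (the intrinsics and any distortion apply to the point x, -y, -z); pixel columns grow to the right and rows downward; lengths in m; the calibration is good to about 2 mm. A picture is of the moment at which its call begins: read the wrist's pose just before it. calibration takes no time and is no camera call; for the wrist camera it gives the pose at the moment of the call.
- ctrl.sign_off(): hands the job in; it is judged then, once.
The state is a dict: "clock": time; "joint_positions": joint angles; "joint_velocities": joint speeds; "joint_efforts": joint torques, N m; "tcp_pos": TCP position; "ee_rot": TCP orientation; "force": force on the tool from outside, world axes, zero at the start; "ft_torque": the same for the moment, N m; "gripper_width": finger opening in m; "gripper_force": force on a finger pad.
Only numpy, scipy, OpenCV 4.12 (cv2) and the standard library are available. Lean on these libraries where they do the work, as an engineer would, in place of code of your own. Each camera call takes 0.05 s, during which the arm holds its last target. There are 200 camera calls.

## Working session

There is one attempt and no reset: what is moved stays moved. The work goes in short steps, Python scripts to look and compute and a tool call to move; the robot and the scene stay as the last step left them, time stands still between calls to the robot, and variables do not carry over. Pictures are saved under pics/ and viewed, at most 14 in all, crops included, and the job is handed in when it is done.

Besides the shell and the picture viewer there is one more tool, called after "Request:" as a command line: name --pt "numbers of a row" for each row, then --argument value for the rest. servo_tool: Moves the arm, as the interface text tells. Its arguments: {"type":"object","properties":{"deltas":{"type":"array","items":{"type":"array","items":{"type":"number"}}},"force":{"type":"number"}},"required":["deltas"]}

```bash
mkdir -p pics; ls; python3 - <<'E'
from bench import ctrl,snapshot,calibration
import cv2,numpy as np
print(ctrl.sense())
for n in ("scene","top"):
    im=snapshot(n); cv2.imwrite(f"pics/{n}0.png",im[:,:,::-1]); print(n,calibration(n))
print(calibration("wrist"))
E
```

```text
pics
{'clock': 0.0, 'joint_positions': array([-1.43058822,  0.43521447,  0.0249148 ,  1.57411325, -0.01154425,
        1.1339987 , -0.07512977]), 'joint_velocities': array([-1.10855853e-03,  1.27181213e-04, -1.41907414e-03,  3.36235762e-04,
        1.19268506e-03,  9.27424927e-05,  7.22270226e-04]), 'joint_efforts': array([ 1.81745603e-03, -6.70451045e+01,  1.02573730e+00, -3.16215098e+01,
        1.55853841e-02,  1.22262840e-02, -6.90236220e-06]), 'tcp_pos': array([0.15018554, 0.60615663, 0.23052435]), 'ee_rot': array([-3.80499390e-01, -3.11844110e+00,  2.49739757e-03]), 'force': array([-0.04800169,  0.47078956, -0.78708127]), 'ft_torque': array([-0.0099577 , -0.0121644 ,  0.02194872]), 'gripper_force': 0.0, 'gripper_width': 0.08535466280641588}
scene {'fx': 401.14157468189364, 'fy': 401.14157468189364, 'cx': 279.44513000624397, 'cy': 210.9093798966226, 'D': array([0.004523, 0.      , 0.      , 0.      , 0.      ]), 'origin': array([ 1.23480925, -0.23521301,  0.97421445]), 'orientation': array([0.69105428, 0.49866473, 1.21140086])}
top {'fx': 400.0173809399186, 'fy': 400.0173809399186, 'cx': 276.0420329836525, 'cy': 217.78781431669967, 'D': array([-0.07473003,  0.        ,  0.        ,  0.        ,  0.        ]), 'origin': array([0.28733395, 0.01818282, 1.2942958 ]), 'orientation': array([ 0.15327621, -0.12649893, -1.56216949])}
{'fx': 341.7222334340605, 'fy': 341.7222334340605, 'cx': 276.5613453436548, 'cy': 209.8321605475605, 'D': array([0.01269411, 0.        , 0.        , 0.        , 0.        ]), 'origin': array([0.07169866, 0.62551072, 0.37245723]), 'orientation': array([-0.2710565 , -0.21226776,  1.31632665])}
```

View pics/scene0.png

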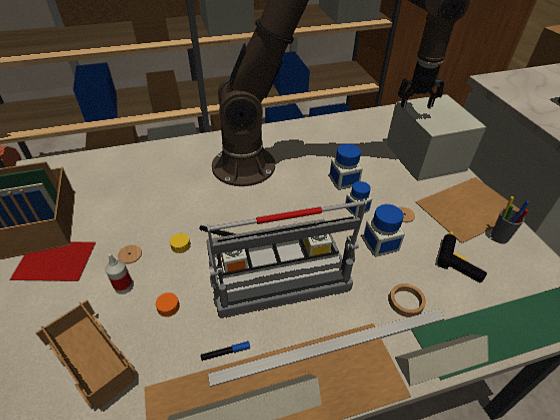

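View pics/top0.png

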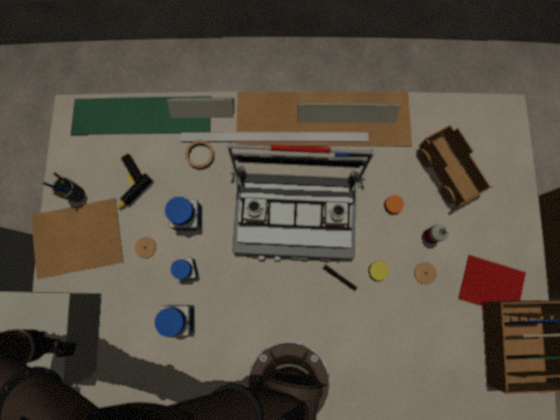

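Scene: three blue-lidded jars in the top view at (180,210), (182,269) and (171,322). The one at (182,269) looks smallest. There is no green jar. The orange lid is at top (394,204) and the yellow lid at top (379,271). The open necks are at top (255,208) and (339,210). In the scene view the orange label is at (235,258) and the yellow at (320,247).

```bash
cat > h.py <<'E'
from bench import ctrl,snapshot,calibration
import cv2,numpy as np
from scipy.spatial.transform import Rotation as R
def ray(c,px):
    K=np.array([[c['fx'],0,c['cx']],[0,c['fy'],c['cy']],[0,0,1]])
    u=cv2.undistortPoints(np.array([[px]],float),K,c['D'])[0,0]
    d=R.from_rotvec(c['orientation']).apply([u[0],-u[1],-1.]); return c['origin'],d/np.linalg.norm(d)
def plane(c,px,z):
    o,d=ray(c,px); return o+d*(z-o[2])/d[2]
def tri(c1,p1,c2,p2):
    o1,d1=ray(c1,p1);o2,d2=ray(c2,p2)
    t=np.linalg.lstsq(np.c_[d1,-d2],o2-o1,rcond=None)[0]
    a=o1+t[0]*d1;b=o2+t[1]*d2; return (a+b)/2,np.linalg.norm(a-b)
def proj(c,P):
    q=R.from_rotvec(c['orientation']).inv().apply(np.array(P)-c['origin'])
    K=np.array([[c['fx'],0,c['cx']],[0,c['fy'],c['cy']],[0,0,1]])
    return cv2.projectPoints(np.array([[q[0],-q[1],-q[2]]]),np.zeros(3),np.zeros(3),K,c['D'])[0][0,0]
RNG=dict(yellow=((20,130,60),(34,255,255)),orange=((4,150,60),(17,255,255)),blue=((100,130,40),(125,255,255)),red=((0,180,60),(3,255,255)))
def blobs(im,col,amin=60):
    hsv=cv2.cvtColor(im,cv2.COLOR_RGB2HSV); m=cv2.inRange(hsv,*map(np.array,RNG[col]))
    m=cv2.morphologyEx(m,cv2.MORPH_CLOSE,np.ones((3,3),np.uint8))
    out=[]
    for k in cv2.findContours(m,cv2.RETR_EXTERNAL,cv2.CHAIN_APPROX_NONE)[0]:
        a=cv2.contourArea(k)
        if a>=amin and len(k)>5:
            e=cv2.fitEllipse(cv2.convexHull(k)) if len(cv2.convexHull(k))>5 else cv2.fitEllipse(k); out.append((a,np.array(e[0]),e[1],e[2],cv2.boundingRect(k)))
    return sorted(out,key=lambda t:-t[0])
def state():
    s=ctrl.sense(); r=R.from_rotvec(s['ee_rot']).as_matrix()
    print('t %.2f tcp %s x %s y %s z %s F %s T %s w %.4f'%(s['clock'],s['tcp_pos'].round(4),r[:,0].round(3),r[:,1].round(3),r[:,2].round(3),s['force'].round(1),s['ft_torque'].round(2),s['gripper_width'])); return s
E
python3 - <<'E'
from h import *
I={n:cv2.imread(f"pics/{n}0.png")[:,:,::-1].copy() for n in("scene","top")}
C={n:calibration(n) for n in I}
for n in I:
  for k in("yellow","orange","blue","red"):
    for b in blobs(I[n],k)[:9]: print(n,k,b[0],b[1].round(1),np.round(b[2],1),b[4])
a=cv2.resize(I["top"][180:300,150:410],None,fx=3,fy=3,interpolation=cv2.INTER_CUBIC)
cv2.imwrite("pics/c1.png",cv2.convertScaleAbs(a[:,:,::-1],alpha=1.7))
E
```

```text
scene yellow 288.5 [179.6 242.6] [19.6 20.3] (170, 233, 20, 20)
scene yellow 114.0 [320.3 250. ] [10.2 19.7] (312, 245, 18, 11)
scene orange 3369.0 [487.2  35.4] [ 67.8 156.1] (438, 0, 99, 106)
scene orange 1652.5 [403.7  54.1] [ 28.4 120.9] (381, 2, 46, 103)
scene orange 1635.5 [139.5 196.4] [ 50.6 350. ] (0, 201, 70, 58)
scene orange 1090.0 [ 85.4 352. ] [ 80.6 114.8] (36, 301, 98, 106)
scene orange 456.0 [ 47.4 394.4] [ 66.  191.9] (145, 324, 230, 96)
scene orange 393.0 [167.1 304.1] [22.8 23.9] (156, 293, 23, 23)
scene orange 289.0 [357.3 402.4] [38.1 61.9] (327, 384, 64, 36)
scene orange 127.5 [443.1 207. ] [42.  67.5] (416, 181, 52, 51)
scene orange 119.5 [236.  265.9] [ 9.7 21.8] (227, 261, 18, 11)
scene blue 1813.5 [95.1 91.7] [42.1 70.4] (73, 63, 44, 59)
scene blue 1054.0 [290.8  75.3] [37.1 45.3] (274, 52, 36, 43)
scene blue 614.5 [387.8 217.8] [27.6 30.1] (373, 204, 30, 28)
scene blue 443.0 [283.9 112.2] [15.1 67. ] (265, 104, 39, 18)
scene blue 417.0 [348.  154.2] [23.1 25.2] (336, 144, 25, 22)
scene blue 383.0 [355.8 185. ] [24.4 30.5] (341, 172, 29, 27)
scene blue 311.5 [ 38.6 203.8] [21.4 35.3] (25, 190, 28, 29)
scene blue 232.0 [328.2 109.1] [ 9.2 44.9] (309, 104, 41, 11)
scene blue 168.5 [389.7 245. ] [12.6 25.5] (379, 238, 23, 16)
scene red 2084.5 [ 57.8 263. ] [38.9 96.6] (10, 242, 85, 39)
scene red 305.5 [287.9 214.9] [ 7.8 79.3] (256, 207, 66, 17)
scene red 134.0 [119.3 279.9] [17.6 20.3] (110, 274, 19, 16)
top yellow 257.5 [378.2 270.7] [18.6 19. ] (369, 262, 19, 19)
top orange 229.0 [393.7 204.2] [17.5 17.8] (385, 195, 18, 19)
top orange 107.0 [500.8 299.9] [15.5 46.2] (483, 299, 41, 11)
top blue 601.0 [169.5 321.8] [27.7 29.2] (156, 308, 29, 28)
top blue 525.0 [178.8 210.6] [26.6 27. ] (166, 198, 27, 27)
top blue 262.5 [180.8 269. ] [18.4 19.4] (172, 260, 19, 19)
top red 2100.0 [485.6 281. ] [47.2 82.1] (459, 256, 65, 49)
top red 169.5 [299.3 148.5] [ 4.5 69.6] (272, 146, 58, 6)
```

View pics/c1.png

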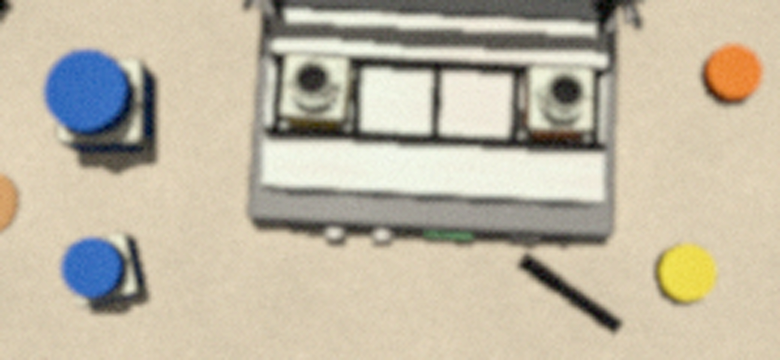

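The crop confirms the small blue-lidded jar at top (181,269), about 19 px ≈ 60 mm across. The other two lids are about 27 px, too large. The yellow jar is in the left (+y) pocket and the orange in the right.

```bash
python3 - <<'E'
from h import *
S,T=calibration("scene"),calibration("top")
np.set_printoptions(precision=4,suppress=True)
for n,a,b,z in(("lid_y",(179.6,242.6),(378.2,270.7),.025),("lid_o",(167.1,304.1),(393.7,204.2),.025),("jar",(360,190),(180.8,269),.1),("handle",(289.5,215),(299.3,148.5),.34)):
    print(n,*tri(S,a,T,b),plane(T,b,z))
print("jar lid top scene bbox plane",plane(S,(359,186),.1))
py,po=plane(T,(254.3,206),.158),plane(T,(338.7,210.7),.158); print(py,po,np.linalg.norm(py-po),np.arctan2(*(po-py)[:2]))
for p in((254,252.5),(353,260)): print(plane(T,p,.0))
w=R.from_rotvec(calibration("wrist")['orientation']).as_matrix(); print(w)
r=R.from_rotvec(ctrl.sense()['ee_rot']).as_matrix(); print(r, 'cam in tool',r.T@(calibration("wrist")['origin']-ctrl.sense()['tcp_pos']), 'view dir in tool', r.T@-w[:,2], 'up', r.T@w[:,1])
E
```

```text
lid_y [ 0.3476 -0.2852  0.0152] 5.1319651282597556e-05 [ 0.3472 -0.2828  0.025 ]
lid_o [ 0.5639 -0.3444  0.0154] 4.5667477612104585e-05 [ 0.5618 -0.3417  0.025 ]
jar [0.3464 0.3261 0.0872] 0.0015097943799608148 [0.346  0.3235 0.1   ]
handle [ 0.6352 -0.0229  0.3414] 0.0012749939686179273 [ 0.6359 -0.0223  0.34  ]
jar lid top scene bbox plane [0.3396 0.3225 0.1   ]
[0.5267 0.1016 0.158 ] [ 0.5133 -0.143   0.158 ] 0.24496772033530692 -3.0871185398374967
[0.4059 0.1118 0.    ]
[ 0.3827 -0.2082  0.    ]
[[ 0.2401 -0.9216 -0.3051]
 [ 0.9708  0.2279  0.0754]
 [ 0.0001 -0.3143  0.9493]]
[[-0.9707  0.2404 -0.0002]
 [ 0.2404  0.9707 -0.0014]
 [-0.0001 -0.0014 -1.    ]] cam in tool [ 0.0808 -0.0003 -0.1419] view dir in tool [-0.3142  0.0015  0.9494] up [0.9494 0.0001 0.3142]
```

Request:
servo_tool --pt "0 0 -0.012 0 0 0.18 0" --pt "0 0 -0.012 0 0 0.18 0" --pt "0 0 -0.012 0 0 0.18 0" --pt "0 0 -0.012 0 0 0.18 0" --pt "0 0 -0.012 0 0 0.18 0" --pt "0 0 -0.012 0 0 0.18 0" --pt "0 0 -0.012 0 0 0.18 0" --pt "0 0 -0.012 0 0 0.18 0" --pt "0 0 -0.012 0 0 0.18 0" --pt "0 0 -0.012 0 0 0.18 0" --force 40

```text
clock: 1.35
tcp_pos: [0.1502, 0.6064, 0.3512]
ee_rot: [2.684, 1.632, -0.001]
force: [1.0, -0.9, 0.7]
gripper_width: 0.0858
gripper_force: 0.0
```

Request:
servo_tool --pt "-0.03 0.042 0 0 0 0 0" --pt "-0.03 0.042 0 0 0 0 0" --pt "-0.03 0.042 0 0 0 0 0" --pt "-0.03 0.042 0 0 0 0 0" --pt "-0.03 0.042 0 0 0 0 0" --pt "-0.03 0.042 0 0 0 0 0" --pt "-0.03 0.042 0 0 0 0 0" --pt "-0.03 0.042 0 0 0 0 0"

```text
clock: 2.35
tcp_pos: [0.3408, 0.2384, 0.3512]
ee_rot: [-2.679, -1.64, 0.0]
force: [0.9, 0.1, 0.5]
gripper_width: 0.0853
gripper_force: 0.0
```

Request:
servo_tool --pt "-0.037 0.042 0 0 0 0 0" --pt "-0.037 0.042 0 0 0 0 0" --pt "-0.037 0.042 0 0 0 0 0" --pt "-0.037 0.042 0 0 0 0 0" --pt "-0.02 0.022 0 0 0 0 0" --pt "0 0 0 0 0 0 0"

```text
clock: 3.1
tcp_pos: [0.4334, 0.0018, 0.3513]
ee_rot: [2.683, 1.634, -0.0]
force: [-0.7, 0.9, -0.2]
gripper_width: 0.0855
gripper_force: 0.0
```

```bash
python3 - <<'E'
from h import *
import pickle
state(); c=calibration("wrist"); im=snapshot("wrist"); pickle.dump((c,im),open("w1.pkl","wb")); cv2.imwrite("pics/w1.png",im[:,:,::-1])
for p in((.5267,.1016,.158),(.5133,-.143,.158),(.563,-.343,.03)): print(proj(c,p).round(1))
E
```

```text
t 3.10 tcp [0.4334 0.0018 0.3513] x [ 0.459  0.888 -0.   ] y [ 0.888 -0.459  0.   ] z [ 0. -0. -1.] F [-0.7  0.9 -0.2] T [-0.   -0.04 -0.  ] w 0.0855
[318.9  35.8]
[403.1 264. ]
[449.7 314.8]
```

View pics/w1.png

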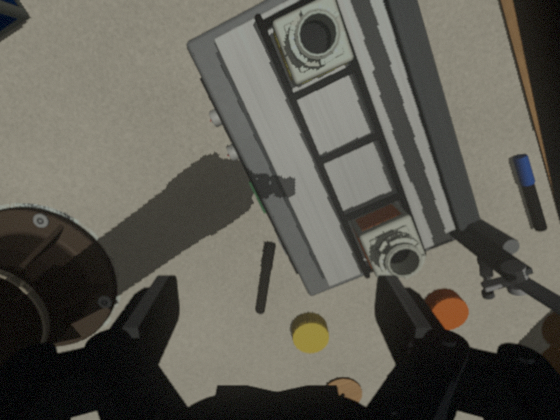

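The wrist view shows the yellow mouth at (319,35), the orange mouth at (404,262), the orange lid at (449,310) and the yellow lid at (310,336). All agree with the projections.

```bash
cat >> h.py <<'E'
def dark(im,p,r,th):
    x0,y0=int(p[0]-r),max(0,int(p[1]-r)); g=cv2.cvtColor(im,cv2.COLOR_RGB2GRAY)[y0:int(p[1]+r),x0:int(p[0]+r)]
    g=cv2.GaussianBlur(g,(3,3),0); m=(g<th).astype(np.uint8)
    best=None
    for k in cv2.findContours(m,cv2.RETR_EXTERNAL,cv2.CHAIN_APPROX_NONE)[0]:
        if len(k)<6: continue
        e=cv2.fitEllipse(cv2.convexHull(k)) if len(cv2.convexHull(k))>5 else cv2.fitEllipse(k)
        d=np.hypot(e[0][0]+x0-p[0],e[0][1]+y0-p[1])
        if cv2.contourArea(k)>20 and (best is None or d<best[0]): best=(d,(e[0][0]+x0,e[0][1]+y0),e[1])
    return best
E
python3 - <<'E'
from h import *
import pickle
np.set_printoptions(precision=4,suppress=True)
c,im=pickle.load(open("w1.pkl","rb")); T=calibration("top"); t=cv2.imread("pics/top0.png")[:,:,::-1].copy()
for n,a,b in(("y",(319,35),(254.3,206)),("o",(404,262),(338.7,210.7))):
  for tw,tt in((50,40),(70,55)):
    A,B=dark(im,a,32,tw),dark(t,b,9,tt); print(n,tw,A,B)
    if A and B: print(tri(c,A[1],T,B[1]), plane(c,A[1],.158),plane(T,B[1],.158))
for n,k,b in(("lid_o","orange",(393.7,204.2)),("lid_y","yellow",(378.2,270.7))):
  for q in blobs(im,k,300)[:4]: print(n,q[1],q[2],q[4],tri(c,q[1],T,b),plane(c,q[1],.0155))
E
```

```text
y 50 (np.float64(2.2581373089256984), (316.88018226623535, 34.221824645996094), (27.27794075012207, 32.96697998046875)) (np.float64(0.7969168856674179), (253.51696014404297, 205.8519287109375), (6.322589874267578, 7.1269145011901855))
(array([0.5214, 0.1015, 0.1843]), np.float64(0.0007712596435395773)) [0.5256 0.1035 0.158 ] [0.5271 0.1039 0.158 ]
y 70 (np.float64(2.335690373609184), (317.6141529083252, 33.119873046875), (33.999576568603516, 38.38697052001953)) (np.float64(0.8007700115679588), (253.5, 205.96489143371582), (7.877922058105469, 8.037123680114746))
(array([0.5258, 0.1036, 0.1626]), np.float64(2.2333595227687e-05)) [0.5266 0.104  0.158 ] [0.5268 0.1039 0.158 ]
o 50 (np.float64(6.568954324328139), (400.3943347930908, 256.5090675354004), (9.385039329528809, 19.92217445373535)) (np.float64(1.0547222615040446), (338.25469970703125, 209.74388980865479), (6.376219272613525, 7.420517444610596))
(array([ 0.5177, -0.1438,  0.1417]), np.float64(0.0034296150084326977)) [ 0.5139 -0.1333  0.158 ] [ 0.5162 -0.1418  0.158 ]
o 70 (np.float64(0.6741182479849664), (404.3107490539551, 261.40177726745605), (23.777692794799805, 27.498342514038086)) (np.float64(0.999853837746257), (338.28120136260986, 209.79208183288574), (7.697628974914551, 8.732234001159668))
(array([ 0.5161, -0.1421,  0.1558]), np.float64(0.0005981366537465517)) [ 0.5156 -0.1407  0.158 ] [ 0.516  -0.1419  0.158 ]
lid_o [448.8108 309.4982] (34.01813507080078, 41.062416076660156) (431, 290, 37, 41) (array([ 0.5656, -0.3441,  0.0168]), np.float64(0.003901186015080171)) [ 0.5679 -0.3457  0.0155]
lid_y [310.4211 335.6552] (32.53132247924805, 35.85260772705078) (293, 320, 35, 33) (array([ 0.3478, -0.2838,  0.0225]), np.float64(0.0012621094791853583)) [ 0.3465 -0.2894  0.0155]
```

Request:
servo_tool --pt "-0.041 0.046 0 0 0 0 0" --pt "-0.041 0.046 0 0 0 0 0" --pt "-0.041 0.046 0.03 0 0 0 0" --pt "-0.041 0.046 0.03 0 0 0 0" --pt "-0.041 0.046 0.03 0 0 0 0" --pt "-0.041 0.046 0.03 0 0 0 0" --pt "0 0 0.03 0 0 0 0" --pt "0 0 0 0 0 0 0"

```text
clock: 4.15
tcp_pos: [0.5549, -0.3063, 0.2145]
ee_rot: [-2.675, -1.638, 0.004]
force: [0.2, -0.8, 1.2]
gripper_width: 0.0855
gripper_force: 0.0
```

```bash
python3 - <<'E'
from h import *
import pickle
s=state(); c=calibration("wrist"); im=snapshot("wrist"); cv2.imwrite("pics/w2.png",im[:,:,::-1])
r=R.from_rotvec(s['ee_rot']).as_matrix()
for q in blobs(im,"orange",500)[:4]:
    p=plane(c,q[1],.0155); print(q[0],q[1],q[2],p,'tool off',(r.T@(p-s['tcp_pos'])).round(4))
print('glue',plane(calibration("top"),(435,236),.1), proj(c,(.565,-.344,.0155)))
E
```

```text
t 4.15 tcp [ 0.5549 -0.3063  0.2145] x [0.454 0.891 0.001] y [ 0.891 -0.454 -0.006] z [-0.005  0.003 -1.   ] F [ 0.2 -0.8  1.2] T [ 0.03 -0.01  0.05] w 0.0855
2373.5 [301.82080078 209.24902344] (56.00274658203125, 57.113285064697266) [ 0.56332309 -0.34558247  0.0155    ] tool off [-0.0313  0.0264  0.1989]
glue [ 0.44771287 -0.44218123  0.1       ] [302.60978576 207.2798117 ]
```

View pics/w2.png

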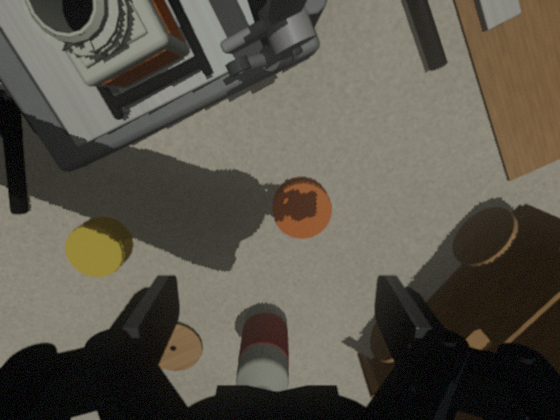

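Request:
servo_tool --pt "-0.015 0.013 0.02 0 0 0 0" --pt "-0.014 0.013 0.03 0 0 0 0" --pt "0 0 0.03 0 0 0 0" --pt "0 0 0.02 0 0 0 0" --pt "0 0 0 0 0 0 0" --pt "0 0 0 0 0 0 0"

```text
clock: 4.95
tcp_pos: [0.5665, -0.3461, 0.1191]
ee_rot: [2.677, 1.641, 0.001]
force: [-1.2, -0.2, 0.8]
gripper_width: 0.0855
gripper_force: 0.0
```

```bash
cat > near.py <<'E'
from h import *
import sys
col,z=sys.argv[1],float(sys.argv[2])
s=state(); c=calibration("wrist"); im=snapshot("wrist")
r=R.from_rotvec(s['ee_rot']).as_matrix()
for q in blobs(im,col,500)[:3]:
    p=plane(c,q[1],z); print(q[0],q[1].round(1),np.round(q[2],1),q[4],p.round(4),'tool off',(r.T@(p-s['tcp_pos'])).round(4))
if len(sys.argv)>3: cv2.imwrite(f"pics/{sys.argv[3]}.png",im[:,:,::-1])
E
python3 near.py orange 0.025
```

```text
t 4.95 tcp [ 0.5665 -0.3461  0.1191] x [ 0.454  0.891 -0.   ] y [ 0.891 -0.454  0.002] z [ 0.002 -0.001 -1.   ] F [-1.2 -0.2  0.8] T [-0.01  0.01 -0.01] w 0.0855
4912.5 [271.3 209.3] [80.1 82.1] (231, 168, 82, 83) [ 0.5646 -0.3418  0.025 ] tool off [ 0.003  -0.0039  0.094 ]
```

Request:
servo_tool --pt "0.002 -0.004 0.03 0 0 0 0" --pt "0 0 0.03 0 0 0 0" --pt "0 0 0.03 0 0 0 0" --pt "0 0 0.018 0 0 0 0" --pt "0 0 0.011 0 0 0 0" --pt "0 0 0 0 0 0 0"

```text
clock: 5.75
tcp_pos: [0.563, -0.3427, -0.0014]
ee_rot: [2.679, 1.64, -0.0]
force: [-0.2, 0.5, 0.0]
gripper_width: 0.0853
gripper_force: 0.0
```

Request:
servo_tool --pt "0 0 0 0 0 0 0.2" --pt "0 0 0 0 0 0 0.4" --pt "0 0 0 0 0 0 0.5" --pt "0 0 0 0 0 0 0.5" --pt "0 0 0 0 0 0 0.5" --pt "0 0 0 0 0 0 0.5" --force 40

```text
clock: 6.5
tcp_pos: [0.5635, -0.3432, -0.0002]
ee_rot: [2.678, 1.639, 0.001]
force: [-1.2, 1.0, 6.0]
gripper_width: 0.0589
gripper_force: 42.5
```

Request:
servo_tool --pt "0 0 -0.02 0 0 0 0.5" --pt "0 0 -0.05 0 0 0 0.5" --pt "0 0 -0.055 0 0 0 0.5" --pt "0 0 -0.055 0 0 0 0.5" --pt "0 0 -0.055 0 0 0 0.5" --pt "0 0 -0.02 0 0 0 0.5" --pt "0 0 0 0 0 0 0.5"

```text
clock: 7.38
tcp_pos: [0.5631, -0.343, 0.2554]
ee_rot: [2.677, 1.639, 0.003]
force: [0.3, 0.2, -1.7]
gripper_width: 0.0586
gripper_force: 43.4
```

```bash
python3 near.py orange 0.27 w3; python3 -c "
from h import *
print(ctrl.sense()['joint_positions'].round(3))"
```

```text
t 7.38 tcp [ 0.5631 -0.343   0.2554] x [ 0.455  0.891 -0.   ] y [ 0.891 -0.455  0.003] z [ 0.003 -0.002 -1.   ] F [ 0.3  0.2 -1.7] T [ 0.03 -0.01 -0.06] w 0.0586
17520.5 [275.9 300.4] [151.  154.6] (201, 222, 151, 154) [ 0.5617 -0.3451  0.27  ] tool off [-0.0025 -0.0002 -0.0146]
[-0.11   0.623  0.988  1.503 -0.531  1.302  0.461]
```

View pics/w3.png

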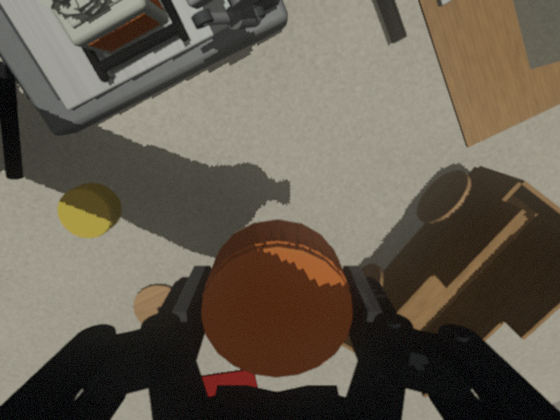

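Request:
servo_tool --pt "0 0 -0.03 0 0 0 0.5" --pt "0.0315 -0.0267 -0.01 0 0 0 0.5" --pt "0.0315 -0.0267 0 0 0 0 0.5" --pt "0.03 -0.0267 0 0 0 0 0.5" --pt "0 -0.0267 0 0 0 0 0.5" --pt "0 -0.0267 0 0 0 0 0.5" --pt "0 0 0 0 0 0 0.5" --pt "0 0 0 0 0 0 0.5"

```text
clock: 8.43
tcp_pos: [0.4864, -0.1984, 0.2926]
ee_rot: [-2.679, -1.641, 0.001]
force: [0.6, 0.6, -0.2]
gripper_width: 0.0589
gripper_force: 43.4
```

```bash
cat > mouth.py <<'E'
from h import *
import sys
X=np.array([float(v) for v in sys.argv[1:4]])
s=state(); c=calibration("wrist"); im=snapshot("wrist"); r=R.from_rotvec(s['ee_rot']).as_matrix()
p=proj(c,X); print('expect',p.round(1))
for th in (50,60,70,80):
    A=dark(im,p,40,th)
    if A: m=plane(c,A[1],X[2]); print(th,np.round(A[1],1),np.round(A[2],1),m.round(4),'tool off',(r.T@(m-s['tcp_pos'])).round(4))
print('tool off expected',(r.T@(X-s['tcp_pos'])).round(4))
cv2.imwrite(f"pics/{sys.argv[4]}.png",im[:,:,::-1])
E
python3 mouth.py .516 -.142 .158 w4
```

```text
t 8.43 tcp [ 0.4864 -0.1984  0.2926] x [ 0.454  0.891 -0.001] y [ 0.891 -0.454 -0.001] z [-0.001 -0.    -1.   ] F [ 0.6  0.6 -0.2] T [-0.01 -0.03  0.01] w 0.0589
expect [277.7 119.4]
60 [279.  117.7] [32.1 35.8] [ 0.5175 -0.1413  0.158 ] tool off [0.0651 0.0018 0.1346]
70 [277.4 118.3] [36.7 38.2] [ 0.5161 -0.1411  0.158 ] tool off [0.0646 0.0005 0.1346]
80 [277.1 118.9] [38.2 39.6] [ 0.5158 -0.1414  0.158 ] tool off [0.0642 0.0004 0.1346]
tool off expected [0.0638 0.0008 0.1346]
```

View pics/w4.png

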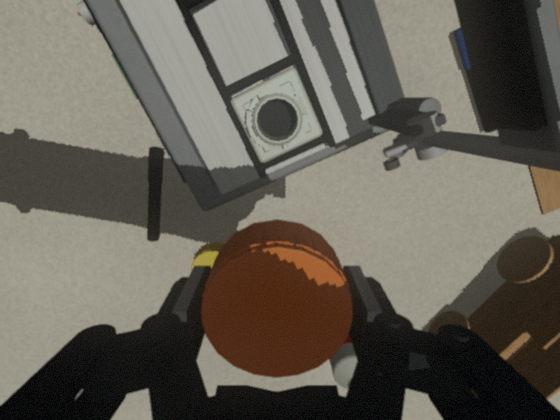

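Request:
servo_tool --pt "0.03 0.0005 0 0 0 0 0.5" --pt "0.034 0 0 0 0 0 0.5" --pt "0 0 0.04 0 0 0 0.5" --pt "0 0 0.05 0 0 0 0.5" --pt "0 0 0.03 0 0 0 0.5" --pt "0 0 0 0 0 0 0.5" --pt "0 0 0 0 0 0 0.5" --pt "0 0 0 0 0 0 0.5"

```text
clock: 9.48
tcp_pos: [0.5169, -0.1428, 0.1747]
ee_rot: [2.678, 1.639, 0.003]
force: [-0.0, 0.9, -0.2]
gripper_width: 0.0589
gripper_force: 43.4
```

Request:
servo_tool --pt "0.001 -0.001 0.006 0 0 0 0.5" --pt "0 0 0.006 0 0 0 0.5" --pt "0 0 0.005 0 0 0 0.5" --pt "0 0 0.003 0 0 0 0.5" --pt "0 0 0.003 0 0 0 0.5" --pt "0 0 0 0 0 0 0.5"

```text
clock: 10.22
tcp_pos: [0.5154, -0.141, 0.1503]
ee_rot: [2.679, 1.64, -0.0]
force: [-0.5, -0.1, -1.0]
gripper_width: 0.0593
gripper_force: 43.6
```

Request:
servo_tool --pt "0 0 0.002 0 0 0 0.5" --pt "0 0 0.002 0 0 0 0.5" --pt "0 0 0 0 0 0 0.5"

```text
clock: 10.6
tcp_pos: [0.5159, -0.1412, 0.1477]
ee_rot: [2.679, 1.64, 0.002]
force: [-4.7, 3.0, 17.8]
gripper_width: 0.0588
gripper_force: 45.6
```

Request:
servo_tool --pt "0 0 -0.0008 0 0 -0.1 0.5" --pt "0 0 0 0 0 -0.12 0.5" --pt "0 0 0 0 0 -0.12 0.5"

```text
clock: 10.98
tcp_pos: [0.5163, -0.1412, 0.148]
ee_rot: [2.358, 2.073, 0.002]
force: [0.2, 0.1, 6.0]
gripper_width: 0.0587
gripper_force: 44.3
```

```bash
python3 -c "
from h import *
state()"
```

```text
t 10.97 tcp [ 0.5163 -0.1412  0.148 ] x [ 0.128  0.992 -0.   ] y [ 0.992 -0.128  0.002] z [ 0.002 -0.001 -1.   ] F [0.2 0.1 6. ] T [ 0.16  0.02 -0.1 ] w 0.0587
```

Request:
servo_tool --pt "0 0 0.0002 0 0 -0.12 0.5" --pt "0 0 0 0 0 -0.12 0.5" --pt "0 0 0 0 0 -0.12 0.5"

```text
clock: 11.35
tcp_pos: [0.5164, -0.1411, 0.1479]
ee_rot: [1.948, 2.462, 0.002]
force: [-0.2, 0.7, 8.1]
gripper_width: 0.059
gripper_force: 44.4
```

Request:
servo_tool --pt "0 0 0 0 0 -0.12 0.5" --pt "0 0 0 0 0 -0.12 0.5" --pt "0 0 0 0 0 -0.12 0.5"

```text
clock: 11.72
tcp_pos: [0.5164, -0.1411, 0.1479]
ee_rot: [1.476, 2.77, 0.001]
force: [-0.6, 1.2, 7.9]
gripper_width: 0.0591
gripper_force: 44.4
```

Request:
servo_tool --pt "0 0 0 0 0 -0.12 0.5" --pt "0 0 0 0 0 -0.12 0.5" --pt "0 0 0 0 0 -0.12 0.5"

```text
clock: 12.1
tcp_pos: [0.5164, -0.141, 0.1477]
ee_rot: [0.956, 2.99, 0.0]
force: [1.1, -0.4, 2.2]
gripper_width: 0.0587
gripper_force: 43.7
```

Request:
servo_tool --pt "0 0 0.0015 0 0 0 0.5" --pt "0 0 0 0 0 0 0.5"

```text
clock: 12.35
tcp_pos: [0.5152, -0.1411, 0.1453]
ee_rot: [0.967, 2.989, -0.001]
force: [0.0, -0.6, -0.4]
gripper_width: 0.0586
gripper_force: 43.6
```

```bash
python3 -c "
from h import *
state()"
```

```text
t 12.35 tcp [ 0.5152 -0.1411  0.1453] x [-0.81   0.586 -0.   ] y [ 0.586  0.81  -0.001] z [-0.    -0.001 -1.   ] F [ 0.  -0.6 -0.4] T [-0.16  0.03  0.08] w 0.0586
```

Request:
servo_tool --pt "0 0 0.002 0 0 0 0.5" --pt "0 0 0.002 0 0 0 0.5" --pt "0 0 0.001 0 0 0 0.5" --pt "0 0 0 0 0 0 0.5"

```text
clock: 12.85
tcp_pos: [0.5154, -0.1408, 0.1403]
ee_rot: [-0.963, -2.99, 0.001]
force: [-0.4, -0.1, -0.8]
gripper_width: 0.059
gripper_force: 43.5
```

Request:
servo_tool --pt "0 0 0.001 0 0 0 0.5" --pt "0 0 0.001 0 0 0 0.5" --pt "0 0 0 0 0 0 0.5"

```text
clock: 13.22
tcp_pos: [0.5156, -0.1409, 0.1389]
ee_rot: [0.963, 2.99, 0.0]
force: [-1.3, 0.8, 5.3]
gripper_width: 0.0592
gripper_force: 44.2
```

Request:
servo_tool --pt "0 0 0.0001 0 0 0.1 0.5" --pt "0 0 0.0004 0 0 0.1 0.5" --pt "0 0 0.0004 0 0 0.1 0.5" --pt "0 0 0.0004 0 0 0.1 0.5"

```text
clock: 13.72
tcp_pos: [0.5157, -0.1409, 0.1373]
ee_rot: [1.542, 2.736, 0.0]
force: [-0.1, 0.4, 0.8]
gripper_width: 0.059
gripper_force: 43.6
```

```bash
python3 -c "
from h import *
state()"
```

```text
t 13.72 tcp [ 0.5157 -0.1409  0.1373] x [-0.518  0.855 -0.001] y [0.855 0.518 0.   ] z [ 0.001 -0.    -1.   ] F [-0.1  0.4  0.8] T [ 0.02 -0.06  0.01] w 0.0590
```

Request:
servo_tool --pt "0 0 0.0005 0 0 0.1 0.5" --pt "0 0 0.0004 0 0 0.1 0.5" --pt "0 0 0.0005 0 0 0.1 0.5" --pt "0 0 0.0004 0 0 0.1 0.5" --pt "0 0 0.0005 0 0 0.1 0.5"

```text
clock: 14.35
tcp_pos: [0.5159, -0.1409, 0.1351]
ee_rot: [2.17, 2.27, 0.001]
force: [0.5, 1.0, 0.7]
gripper_width: 0.0588
gripper_force: 43.6
```

```bash
python3 -c "
from h import *
state()"
```

```text
t 14.35 tcp [ 0.5159 -0.1409  0.1351] x [-0.045  0.999 -0.001] y [0.999 0.045 0.001] z [ 0.001 -0.    -1.   ] F [0.5 1.  0.7] T [ 0.06 -0.16  0.03] w 0.0588
```

Request:
servo_tool --pt "0 0 0.0005 0 0 0.1 0.5" --pt "0 0 0.0004 0 0 0.1 0.5" --pt "0 0 0.0005 0 0 0.1 0.5" --pt "0 0 0.0004 0 0 0.1 0.5"

```text
clock: 14.85
tcp_pos: [0.516, -0.1409, 0.1334]
ee_rot: [2.578, 1.793, 0.001]
force: [0.5, 0.4, 2.0]
gripper_width: 0.0597
gripper_force: 43.8
```

```bash
python3 -c "
from h import *
state()"
```

```text
t 14.85 tcp [ 0.516  -0.1409  0.1334] x [ 0.348  0.938 -0.   ] y [ 0.938 -0.348  0.001] z [ 0.001 -0.001 -1.   ] F [0.5 0.4 2. ] T [ 0.04 -0.05  0.01] w 0.0597
```

Request:
servo_tool --pt "0 0 0.0003 0 0 0.07 0.5" --pt "0 0 0.0003 0 0 0.07 0.5" --pt "0 0 0.0002 0 0 0.07 0.5"

```text
clock: 15.22
tcp_pos: [0.5165, -0.1414, 0.1332]
ee_rot: [2.75, 1.515, 0.003]
force: [-0.7, -0.1, 9.7]
gripper_width: 0.0589
gripper_force: 44.6
```

```bash
python3 -c "
from h import *
state()"
```

```text
t 15.22 tcp [ 0.5165 -0.1414  0.1332] x [0.535 0.845 0.   ] y [ 0.845 -0.535  0.003] z [ 0.002 -0.001 -1.   ] F [-0.7 -0.1  9.7] T [0.03 0.17 0.18] w 0.0589
```

Request:
servo_tool --pt "0 0 0 0 0 0.06 0.5" --pt "0 0 0 0 0 0.06 0.5" --pt "0 0 0 0 0 0.06 0.5"

```text
clock: 15.6
tcp_pos: [0.5149, -0.1423, 0.1332]
ee_rot: [2.874, 1.264, -0.002]
force: [-11.0, -5.9, 14.0]
gripper_width: 0.0589
gripper_force: 47.5
```

```bash
python3 -c "
from h import *
state()"
```

```text
t 15.60 tcp [ 0.5149 -0.1423  0.1332] x [ 0.676  0.737 -0.002] y [ 0.737 -0.676  0.001] z [-0.    -0.002 -1.   ] F [-11.   -5.9  14. ] T [-1.13  2.4   1.26] w 0.0589
```

Request:
servo_tool --pt "0 0 -0.0006 0 0 -0.06 0.5" --pt "0 0 0 0 0 0 0.3" --pt "0 0 0 0 0 0 0" --pt "0 0 0 0 0 0 0" --pt "0 0 0 0 0 0 0" --pt "0 0 -0.03 0 0 0 0" --pt "0 0 -0.05 0 0 0 0" --pt "-0.04 0 -0.05 0 0 0 0" --pt "-0.03 0 0 0 0 0 0" --pt "0 0 0 0 0 0 0"

```text
clock: 16.85
tcp_pos: [0.4707, -0.1962, 0.2625]
ee_rot: [2.838, 1.345, 0.003]
force: [-0.0, 1.3, -0.4]
gripper_width: 0.0853
gripper_force: 0.0
```

```bash
cat > lidchk.py <<'E'
from h import *
import sys
col=sys.argv[1]; X=[float(v) for v in sys.argv[2:4]]
s=state(); c=calibration("wrist"); im=snapshot("wrist"); t=snapshot("top"); S=snapshot("scene"); T,C=calibration("top"),calibration("scene")
def pick(i,cc):
    p=proj(cc,(*X,.155)); return min(blobs(i,col,80),key=lambda b:np.hypot(*(b[1]-p)))
w=pick(im,c);q=pick(t,T);r=pick(S,C)
print('wrist',w[1].round(1),np.round(w[2],1),'top',q[1].round(1),np.round(q[2],1),'scene',r[1].round(1),np.round(r[2],1))
print(*tri(c,w[1],T,q[1]),*tri(C,r[1],T,q[1]),plane(c,w[1],.158),plane(T,q[1],.158))
cv2.imwrite(f"pics/{sys.argv[4]}.png",im[:,:,::-1])
E
python3 lidchk.py orange .516 -.141 w5
```

```text
t 16.85 tcp [ 0.4707 -0.1962  0.2625] x [0.633 0.774 0.001] y [ 0.774 -0.633  0.001] z [ 0.002  0.    -1.   ] F [-0.   1.3 -0.4] T [ 0.    0.03 -0.01] w 0.0853
wrist [276.8 110.3] [86.9 90.1] top [337.4 209.6] [16.8 20.3] scene [233.3 266.3] [ 9.4 23.6]
[ 0.51662216 -0.14020265  0.15630396] 0.0013378633810361485 [ 0.53345972 -0.14961514  0.07558248] 0.002403496308701337 [ 0.51635776 -0.14075498  0.158     ] [ 0.51657481 -0.13936658  0.158     ]
```

View pics/w5.png

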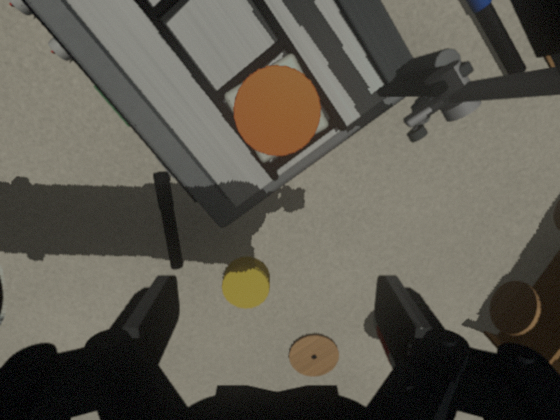

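The orange lid is home, level and centred on its jar at (277,110), about 0.156 m high. Next is the yellow lid at (246,282).

```bash
python3 near.py yellow 0.02; python3 -c "
from h import *
print(ctrl.sense()['joint_positions'].round(3)); T=calibration('top')
for p in ((324,266),(355,289)): print(plane(T,p,.008))"
```

```text
t 17.00 tcp [ 0.4723 -0.1935  0.2614] x [0.63  0.777 0.   ] y [ 0.777 -0.63  -0.   ] z [-0.  0. -1.] F [-1.1  1.1 -1.1] T [ 0.02 -0.01  0.  ] w 0.0854
1702.0 [246. 285.] [46.8 50.4] (222, 260, 47, 50) [ 0.3496 -0.2828  0.02  ] tool off [-0.1467 -0.0391  0.2414]
[-0.601  0.387  1.218  1.862 -0.395  1.169  0.072]
[ 0.36274272 -0.11346437  0.008     ]
[ 0.29014405 -0.21096121  0.008     ]
```

Request:
servo_tool --pt "-0.049 -0.013 0 0 0 0 0" --pt "-0.049 -0.013 0.03 0 0 0 0" --pt "-0.049 -0.013 0.05 0 0 0 0" --pt "0 0 0.05 0 0 0 0" --pt "0 0 0.01 0 0 0 0" --pt "0 0 0 0 0 0 0" --pt "0 0 0 0 0 0 0"

```text
clock: 17.92
tcp_pos: [0.3554, -0.2808, 0.1291]
ee_rot: [2.833, 1.352, 0.001]
force: [-0.0, 0.4, -0.5]
gripper_width: 0.0855
gripper_force: 0.0
```

```bash
python3 near.py yellow 0.022
```

```text
t 17.93 tcp [ 0.3554 -0.2808  0.1291] x [ 0.629  0.777 -0.   ] y [ 0.777 -0.629  0.003] z [ 0.002 -0.002 -1.   ] F [-0.   0.4 -0.5] T [0.01 0.01 0.01] w 0.0855
4611.5 [271.5 215.5] [77.1 79.1] (233, 176, 78, 80) [ 0.3486 -0.2834  0.022 ] tool off [-0.0063 -0.0039  0.1071]
```

Request:
servo_tool --pt "-0.006 -0.004 0.03 0 0 0 0" --pt "0 0 0.04 0 0 0 0" --pt "0 0 0.035 0 0 0 0" --pt "0 0 0.015 0 0 0 0" --pt "0 0 0.01 0 0 0 0" --pt "0 0 0 0 0 0 0"

```text
clock: 18.73
tcp_pos: [0.3477, -0.2827, -0.0018]
ee_rot: [2.835, 1.351, 0.001]
force: [-0.2, -0.2, -0.1]
gripper_width: 0.0855
gripper_force: 0.0
```

Request:
servo_tool --pt "0 0 0 0 0 0 0.2" --pt "0 0 0 0 0 0 0.4" --pt "0 0 0 0 0 0 0.5" --pt "0 0 0 0 0 0 0.5" --pt "0 0 0 0 0 0 0.5" --pt "0 0 0 0 0 0 0.5" --force 40

```text
clock: 19.48
tcp_pos: [0.3478, -0.2829, -0.0011]
ee_rot: [2.835, 1.35, 0.002]
force: [-1.1, 2.4, 11.2]
gripper_width: 0.0593
gripper_force: 40.3
```

Request:
servo_tool --pt "0 0 -0.02 0 0 0 0.5" --pt "0 0 -0.05 0 0 0 0.5" --pt "0 0 -0.055 0 0 0 0.5" --pt "0 0 -0.055 0 0 0 0.5" --pt "0 0 -0.055 0 0 0 0.5" --pt "0 0 -0.055 0 0 0 0.5" --pt "0 0 0 0 0 0 0.5" --pt "0 0 0 0 0 0 0.5"

```text
clock: 20.48
tcp_pos: [0.347, -0.2818, 0.2876]
ee_rot: [-2.835, -1.352, -0.002]
force: [1.1, 0.4, -0.5]
gripper_width: 0.0594
gripper_force: 44.0
```

```bash
python3 near.py yellow 0.305; python3 -c "
from h import *
print(ctrl.sense()['joint_positions'].round(3))"
```

```text
t 20.48 tcp [ 0.347  -0.2818  0.2876] x [0.63  0.777 0.002] y [ 0.777 -0.63   0.   ] z [ 0.001  0.001 -1.   ] F [ 1.1  0.4 -0.5] T [ 0.02 -0.    0.01] w 0.0594
17799.0 [276.3 302.7] [151.7 156.8] (201, 224, 151, 156) [ 0.3458 -0.2831  0.305 ] tool off [-0.0017 -0.     -0.0174]
[-0.549  0.136  1.285  1.955 -0.143  1.153  0.11 ]
```

Request:
servo_tool --pt "0.05 -0.0148 0 0 0 0 0.5" --pt "0.05 -0.0148 0 0 0 0 0.5" --pt "0.05 -0.0148 0 0 0 0 0.5"

```text
clock: 20.9
tcp_pos: [0.4066, -0.1365, 0.2868]
ee_rot: [-2.837, -1.349, 0.003]
force: [1.0, 0.8, -0.5]
gripper_width: 0.0591
gripper_force: 43.9
```

Request:
servo_tool --pt "0.05 -0.0148 0 0 0 0 0.5" --pt "0.05 -0.0148 0 0 0 0 0.5" --pt "0.05 -0.0148 0 0 0 0 0.5" --pt "0.048 -0.0148 0 0 0 0 0.5" --pt "0 0 0 0 0 0 0.5" --pt "0 0 0 0 0 0 0.5"

```text
clock: 21.65
tcp_pos: [0.4852, 0.052, 0.2865]
ee_rot: [2.836, 1.348, -0.005]
force: [-0.1, -0.6, -0.6]
gripper_width: 0.059
gripper_force: 43.9
```

```bash
python3 mouth.py .5266 .104 .158 w6; python3 -c "
from h import *
print(ctrl.sense()['joint_positions'].round(3))"
```

```text
t 21.65 tcp [0.4852 0.052  0.2865] x [ 0.631  0.776 -0.004] y [ 0.776 -0.631  0.   ] z [-0.002 -0.003 -1.   ] F [-0.1 -0.6 -0.6] T [-0.02 -0.08 -0.05] w 0.0590
expect [275.7 115.6]
60 [278.6 111.4] [29.3 34.6] [0.5303 0.105  0.158 ] tool off [0.0701 0.0014 0.1282]
70 [276.3 114.1] [37.5 38.7] [0.5277 0.1046 0.158 ] tool off [ 0.0681 -0.0003  0.1282]
80 [276.2 114.6] [39.1 40.1] [0.5274 0.1043 0.158 ] tool off [ 0.0677 -0.0004  0.1282]
tool off expected [ 0.0669 -0.0008  0.1282]
[-1.083  0.232  1.076  1.866 -0.219  1.175 -0.616]
```

Request:
servo_tool --pt "0.034 -0.0004 0 0 0 0 0.5" --pt "0.034 0 0 0 0 -0.12 0.5" --pt "0 0 0.04 0 0 0 0.5" --pt "0 0 0.05 0 0 0 0.5" --pt "0 0 0.025 0 0 0 0.5" --pt "0 0 0 0 0 0 0.5" --pt "0 0 0 0 0 0 0.5" --pt "0 0 0 0 0 0 0.5"

```text
clock: 22.7
tcp_pos: [0.5294, 0.1058, 0.1741]
ee_rot: [2.75, 1.517, 0.004]
force: [0.6, 0.2, -0.9]
gripper_width: 0.0593
gripper_force: 43.9
```

```bash
python3 -c "
from h import *
s=state(); r=R.from_rotvec(s['ee_rot']).as_matrix()
print(s['joint_positions'].round(3), r.T@(np.array([.5275,.1044,.158])-s['tcp_pos']))"
```

```text
t 22.70 tcp [0.5294 0.1058 0.1741] x [0.533 0.846 0.002] y [ 0.846 -0.533  0.002] z [ 0.002  0.    -1.   ] F [ 0.6  0.2 -0.9] T [-0.    0.04 -0.01] w 0.0593
[-0.939  0.462  0.903  1.906 -0.435  0.98  -0.4  ] [-0.00221417 -0.00092753  0.01605413]
```

Request:
servo_tool --pt "-0.001 -0.0009 0.006 0 0 0 0.5" --pt "0 0 0.006 0 0 0 0.5" --pt "0 0 0.005 0 0 0 0.5" --pt "0 0 0.003 0 0 0 0.5" --pt "0 0 0.003 0 0 0 0.5" --pt "0 0 0 0 0 0 0.5"

```text
clock: 23.45
tcp_pos: [0.5273, 0.1055, 0.1495]
ee_rot: [2.75, 1.518, -0.001]
force: [-0.2, 0.3, -0.8]
gripper_width: 0.0593
gripper_force: 43.9
```

Request:
servo_tool --pt "0 0 0.002 0 0 0 0.5" --pt "0 0 0.001 0 0 0 0.5" --pt "0 0 0 0 0 0 0.5"

```text
clock: 23.82
tcp_pos: [0.5273, 0.1056, 0.1467]
ee_rot: [2.75, 1.518, -0.0]
force: [0.2, -0.2, -0.5]
gripper_width: 0.0592
gripper_force: 43.9
```

Request:
servo_tool --pt "0 0 0.001 0 0 0 0.5" --pt "0 0 0.001 0 0 0 0.5" --pt "0 0 0 0 0 0 0.5"

```text
clock: 24.2
tcp_pos: [0.5273, 0.1056, 0.1447]
ee_rot: [2.75, 1.518, -0.0]
force: [-0.3, 0.5, -0.8]
gripper_width: 0.0594
gripper_force: 43.9
```

```bash
python3 -c "
from h import *
state()"
```

```text
t 24.20 tcp [0.5273 0.1056 0.1447] x [ 0.533  0.846 -0.   ] y [ 0.846 -0.533  0.   ] z [ 0.    -0.001 -1.   ] F [-0.3  0.5 -0.8] T [-0.01 -0.02  0.02] w 0.0594
```

Request:
servo_tool --pt "0 0 0.0015 0 0 0 0.5" --pt "0 0 0.0015 0 0 0 0.5" --pt "0 0 0.001 0 0 0 0.5" --pt "0 0 0 0 0 0 0.5"

```text
clock: 24.7
tcp_pos: [0.5273, 0.1056, 0.1406]
ee_rot: [2.75, 1.518, -0.0]
force: [0.3, -0.2, -1.3]
gripper_width: 0.0592
gripper_force: 43.9
```

Request:
servo_tool --pt "0 0 0.001 0 0 0 0.5" --pt "0 0 0.001 0 0 0 0.5" --pt "0 0 0 0 0 0 0.5"

```text
clock: 25.08
tcp_pos: [0.5274, 0.1056, 0.139]
ee_rot: [2.75, 1.518, 0.001]
force: [-0.9, 0.3, 3.1]
gripper_width: 0.0587
gripper_force: 44.4
```

Request:
servo_tool --pt "0 0 0.0001 0 0 0.1 0.5" --pt "0 0 0.0004 0 0 0.1 0.5" --pt "0 0 0.0004 0 0 0.1 0.5" --pt "0 0 0.0004 0 0 0.1 0.5"

```text
clock: 25.58
tcp_pos: [0.5275, 0.1057, 0.1374]
ee_rot: [2.998, 0.937, 0.001]
force: [0.4, 0.1, -0.5]
gripper_width: 0.0589
gripper_force: 44.0
```

```bash
python3 -c "
from h import *
print(state()['joint_positions'].round(3))"
```

```text
t 25.57 tcp [0.5275 0.1057 0.1374] x [0.822 0.569 0.   ] y [ 0.569 -0.822  0.001] z [ 0.001 -0.    -1.   ] F [ 0.4  0.1 -0.5] T [0.06 0.01 0.05] w 0.0589
[-0.969  0.549  0.977  1.952 -0.565  0.941 -0.677]
```

Request:
servo_tool --pt "0 0 0 0 0 0 0.3" --pt "0 0 0 0 0 0 0" --pt "0 0 0 0 0 0 0" --pt "0 0 0 0 0 0 0" --pt "-0.001 0 -0.02 0 0 0 0" --pt "0 0 -0.03 0 0 0 0" --pt "0 0 0 0 0 -0.174 0" --pt "0 0 0 0 0 -0.174 0" --pt "0 0 0 0 0 -0.174 0" --pt "0 0 0 0 0 -0.174 0"

```text
clock: 26.82
tcp_pos: [0.5269, 0.1047, 0.1889]
ee_rot: [2.49, 1.913, 0.002]
force: [0.3, -0.8, -0.3]
gripper_width: 0.0857
gripper_force: 0.0
```

Request:
servo_tool --pt "0 0 0 0 0 -0.174 0" --pt "0 0 0 0 0 -0.174 0" --pt "0 0 0 0 0 -0.174 0" --pt "0 0 0 0 0 -0.174 0" --pt "0 0 0 0 0 -0.174 0" --pt "0 0 0 0 0 -0.174 0" --pt "0 0 0 0 0 -0.174 0" --pt "0 0 0 0 0 -0.174 0" --pt "0 0 0 0 0 -0.174 0" --pt "0 0 0 0 0 -0.174 0"

```text
clock: 28.08
tcp_pos: [0.527, 0.1044, 0.1889]
ee_rot: [0.144, 3.136, -0.002]
force: [0.5, 0.1, 0.4]
gripper_width: 0.0855
gripper_force: 0.0
```

```bash
python3 lidchk.py yellow .5267 .105 w7;python3 -c "
from h import *
print(state()['joint_positions'].round(3))"
```

```text
t 28.07 tcp [0.527  0.1044 0.1889] x [-0.996  0.092 -0.002] y [ 0.092  0.996 -0.001] z [ 0.002 -0.001 -1.   ] F [0.5 0.1 0.4] T [ 0.04 -0.04 -0.  ] w 0.0855
t 28.23 tcp [0.527  0.1045 0.1886] x [-0.995  0.1   -0.002] y [ 0.1    0.995 -0.   ] z [ 0.002 -0.    -1.   ] F [-0.3 -0.4  0.6] T [ 0.01 -0.    0.03] w 0.0851
[-0.597  0.342  0.395  1.869 -0.158  0.959  1.338]Traceback (most recent call last):
  File "lidchk.py", line 7, in <module>
    w=pick(im,c);q=pick(t,T);r=pick(S,C)
                   ~~~~^^^^^
  File "lidchk.py", line 6, in pick
    p=proj(cc,(*X,.155)); return min(blobs(i,col,80),key=lambda b:np.hypot(*(b[1]-p)))
                                 ~~~^^^^^^^^^^^^^^^^^^^^^^^^^^^^^^^^^^^^^^^^^^^^^^^^^^
ValueError: min() iterable argument is empty
```

```bash
python3 near.py yellow .165 w7
```

```text
t 28.23 tcp [0.527  0.1045 0.1886] x [-0.995  0.1   -0.002] y [ 0.1    0.995 -0.   ] z [ 0.002 -0.    -1.   ] F [-0.3 -0.4  0.6] T [ 0.01 -0.    0.03] w 0.0851
9853.5 [276.6 246.1] [111.  116.9] (221, 187, 112, 117) [0.5211 0.105  0.165 ] tool off [ 0.0059 -0.0001  0.0236]
602.5 [275.2 168.8] [12.8 79.4] (239, 163, 72, 12) [0.4799 0.1085 0.165 ] tool off [ 0.0473 -0.0007  0.0235]
```

View pics/w7.png

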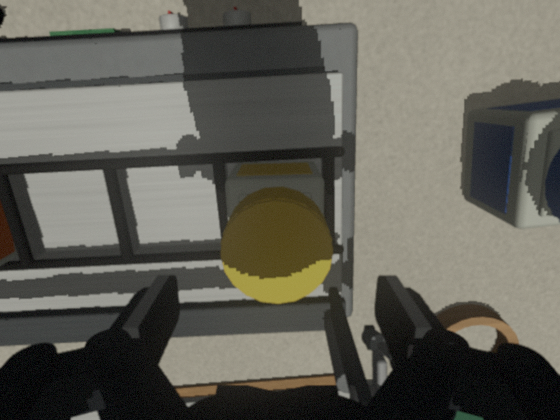

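Request:
servo_tool --pt "0.001 0 0.025 0 0 0 0" --pt "0 0 0.02 0 0 0 0" --pt "0 0 0.0065 0 0 0 0" --pt "0 0 0 0 0 0 0" --pt "0 0 0 0 0 0 0.3" --pt "0 0 0 0 0 0 0.5" --pt "0 0 0 0 0 0 0.5" --pt "0 0 0 0 0 0 0.5" --pt "0 0 0 0 0 0 0.5" --force 40

```text
clock: 29.4
tcp_pos: [0.5261, 0.1051, 0.137]
ee_rot: [0.153, 3.136, 0.0]
force: [-1.7, -0.4, 4.4]
gripper_width: 0.0593
gripper_force: 41.7
```

```bash
python3 -c "
from h import *
state()"
```

```text
t 29.40 tcp [0.5261 0.1051 0.137 ] x [-0.995  0.097 -0.002] y [0.097 0.995 0.   ] z [ 0.002  0.    -1.   ] F [-1.7 -0.4  4.4] T [-0.07  0.27 -0.1 ] w 0.0593
```

Request:
servo_tool --pt "0 0 0.0002 0 0 0.1 0.5" --pt "0 0 0.0004 0 0 0.1 0.5" --pt "0 0 0.0005 0 0 0.1 0.5" --pt "0 0 0.0004 0 0 0.1 0.5" --pt "0 0 0.0005 0 0 0.1 0.5"

```text
clock: 30.02
tcp_pos: [0.5261, 0.1053, 0.1349]
ee_rot: [0.929, 3.0, 0.001]
force: [-0.9, -0.2, 3.6]
gripper_width: 0.0589
gripper_force: 42.8
```

```bash
python3 -c "
from h import *
state()"
```

```text
t 30.02 tcp [0.5261 0.1053 0.1349] x [-0.825  0.565 -0.001] y [0.565 0.825 0.001] z [ 0.002  0.    -1.   ] F [-0.9 -0.2  3.6] T [0.05 0.06 0.01] w 0.0589
```

Request:
servo_tool --pt "0 0 0.0004 0 0 0.1 0.5" --pt "0 0 0.0004 0 0 0.1 0.5" --pt "0 0 0.0004 0 0 0.1 0.5" --pt "0 0 0.0004 0 0 0.1 0.5"

```text
clock: 30.52
tcp_pos: [0.5263, 0.1053, 0.1332]
ee_rot: [1.506, 2.755, 0.002]
force: [-0.2, -0.1, 2.6]
gripper_width: 0.0589
gripper_force: 42.7
```

```bash
python3 -c "
from h import *
state()"
```

```text
t 30.52 tcp [0.5263 0.1053 0.1332] x [-0.54   0.842 -0.001] y [0.842 0.54  0.002] z [ 0.002  0.    -1.   ] F [-0.2 -0.1  2.6] T [0.07 0.01 0.02] w 0.0589
```

Turned 1.3 rad so far; continue gently to the stop.

Request:
servo_tool --pt "0 0 0.0003 0 0 0.07 0.5" --pt "0 0 0.0002 0 0 0.07 0.5" --pt "0 0 0.0001 0 0 0.07 0.5"

```text
clock: 30.9
tcp_pos: [0.5261, 0.1053, 0.1325]
ee_rot: [1.785, 2.584, 0.002]
force: [-0.8, -1.8, 2.0]
gripper_width: 0.0594
gripper_force: 42.7
```

```bash
python3 -c "
from h import *
state()"
```

```text
t 30.90 tcp [0.5261 0.1053 0.1325] x [-0.354  0.935 -0.   ] y [0.935 0.354 0.002] z [ 0.002  0.    -1.   ] F [-0.8 -1.8  2. ] T [-0.08 -0.01  0.05] w 0.0594
```

Request:
servo_tool --pt "0 0 0.0002 0 0 0.06 0.5" --pt "0 0 0.0001 0 0 0.06 0.5" --pt "0 0 0 0 0 0.05 0.5"

```text
clock: 31.28
tcp_pos: [0.5266, 0.1051, 0.1325]
ee_rot: [1.996, 2.423, 0.002]
force: [1.4, -2.4, 4.8]
gripper_width: 0.0591
gripper_force: 42.6
```

```bash
python3 -c "
from h import *
state()"
```

```text
t 31.27 tcp [0.5266 0.1051 0.1325] x [-0.191  0.982 -0.001] y [0.982 0.191 0.002] z [ 0.002 -0.    -1.   ] F [ 1.4 -2.4  4.8] T [-0.45 -0.12  0.7 ] w 0.0591
```

Request:
servo_tool --pt "0 0 -0.0004 0 0 -0.03 0.5" --pt "0 0 0 0 0 0 0.3" --pt "0 0 0 0 0 0 0" --pt "0 0 0 0 0 0 0" --pt "0 0 0 0 0 0 0" --pt "0 0 -0.03 0 0 0 0" --pt "0 0 -0.05 0 0 0 0" --pt "-0.03 0 -0.06 0 0 0 0" --pt "0 0 -0.03 0 0 0 0" --pt "0 0 0 0 0 0 0"

```text
clock: 32.52
tcp_pos: [0.5328, 0.0776, 0.2999]
ee_rot: [1.958, 2.453, 0.005]
force: [-0.1, -0.0, -0.3]
gripper_width: 0.0855
gripper_force: 0.0
```

```bash
python3 - <<'E'
from h import *
s=state(); print(s['joint_positions'].round(3)); c=calibration("wrist"); im=snapshot("wrist"); cv2.imwrite("pics/w8.png",im[:,:,::-1])
for n,col,X in(("y","yellow",(.5265,.105,.163)),("o","orange",(.516,-.141,.163))):
    b=[q for q in blobs(im,col,1500)]
    for q in b[:2]: print(n,q[1],q[2],plane(c,q[1],.163),'exp',proj(c,X))
S=snapshot("scene"); C=calibration("scene"); T=calibration("top"); t=snapshot("top")
for b in blobs(S,"blue",150): print('S',b[1],b[2])
for b in blobs(t,"blue",150): print('T',b[1],b[2],plane(T,b[1],.1))
cv2.imwrite("pics/scene1.png",cv2.resize(S[120:330,170:450],None,fx=2.7,fy=2.7,interpolation=cv2.INTER_CUBIC)[:,:,::-1])
E
```

```text
t 32.52 tcp [0.5328 0.0776 0.2999] x [-0.222  0.975  0.   ] y [0.975 0.222 0.004] z [ 0.004  0.001 -1.   ] F [-0.1 -0.  -0.3] T [ 0.03 -0.    0.05] w 0.0855
[-0.875  0.284  0.827  1.73  -0.222  1.221  0.231]
y [275.41638184 160.93029785] (70.11773681640625, 71.58406066894531) [0.52559431 0.10766762 0.163     ] exp [275.77366462 164.31973325]
o [214.02996826 376.66125488] (51.069522857666016, 63.50677490234375) [ 0.51347995 -0.12171534  0.163     ] exp [213.29849977 391.67966863]
S [95.26233673 92.32819366] (40.78343963623047, 73.62861633300781)
S [286.23303223  72.56942749] (36.72058868408203, 51.415225982666016)
S [387.79541016 217.68667603] (27.37188720703125, 30.077701568603516)
S [282.59802246 112.59212494] (17.3835506439209, 44.5739860534668)
S [347.70181274 154.52502441] (22.026918411254883, 25.258150100708008)
S [355.80380249 184.99589539] (24.361677169799805, 30.453948974609375)
S [ 38.28915024 204.50180054] (18.60142707824707, 37.3275260925293)
S [389.74240112 245.13710022] (11.865495681762695, 26.69482421875)
S [ 11.72852325 207.24372864] (8.375140190124512, 39.44832992553711)
S [ 23.9179039  205.83822632] (8.47413158416748, 37.02041244506836)
T [169.77656555 321.78814697] (27.6318302154541, 29.3773193359375) [0.19094426 0.35001355 0.1       ]
T [179.01805115 210.64550781] (26.417388916015625, 27.283830642700195) [0.52400252 0.33727044 0.1       ]
T [180.81893921 268.97836304] (18.160524368286133, 19.459352493286133) [0.34604152 0.32345476 0.1       ]
```

View pics/scene1.png

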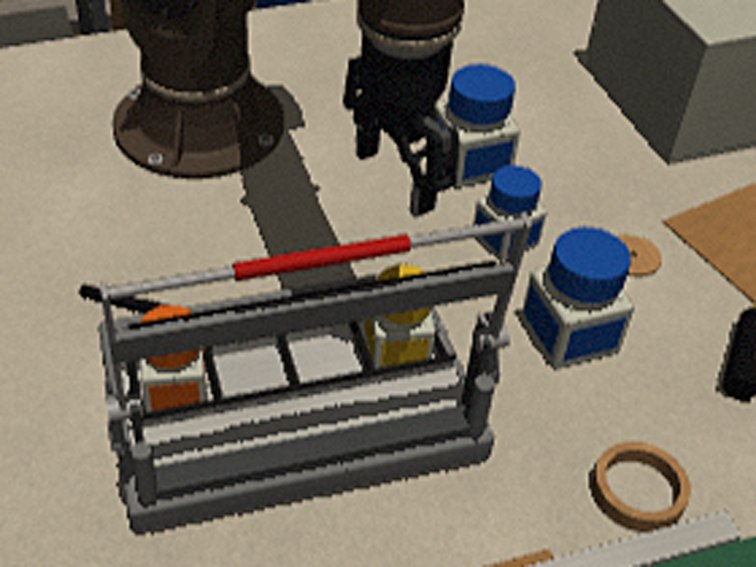

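Both lids are level on their own jars. The small blue jar is at crop (515,205), clearly smaller than its neighbours at (480,95) and (585,270).

Request:
servo_tool --pt "0.05 -0.027 0 0 0 0 0" --pt "0.05 -0.027 0 0 0 0 0" --pt "0.05 -0.027 0 0 0 0 0" --pt "0.05 -0.027 0 0 0 0 0" --pt "0.048 -0.028 0 0 0 0 0" --pt "0 0 0 0 0 0 0" --pt "0 0 0 0 0 0 0"

```text
clock: 33.55
tcp_pos: [0.3438, 0.289, 0.2967]
ee_rot: [1.958, 2.456, -0.003]
force: [0.1, 0.2, -0.3]
gripper_width: 0.0854
gripper_force: 0.0
```

```bash
python3 near.py blue 0.1026 w9; python3 -c "
from h import *
print(ctrl.sense()['joint_positions'].round(3))"
```

```text
t 33.55 tcp [0.3438 0.289  0.2967] x [-0.223  0.975 -0.002] y [ 0.975  0.223 -0.001] z [-0.    -0.002 -1.   ] F [ 0.1  0.2 -0.3] T [ 0.04 -0.01 -0.02] w 0.0854
8948.5 [118.1  86.9] [ 99.4 118. ] (63, 34, 113, 106) [0.1814 0.3428 0.1026] tool off [ 0.0889 -0.1461  0.1941]
6159.0 [475.  186.2] [85.  98.4] (427, 142, 97, 89) [0.5397 0.3281 0.1026] tool off [-0.0051  0.1999  0.194 ]
2248.0 [287.6 141.8] [55.3 59.9] (258, 114, 60, 51) [0.3454 0.3293 0.1026] tool off [0.0393 0.0107 0.194 ]
[-1.43   0.074  0.672  1.912 -0.049  1.173 -0.518]
```

View pics/w9.png

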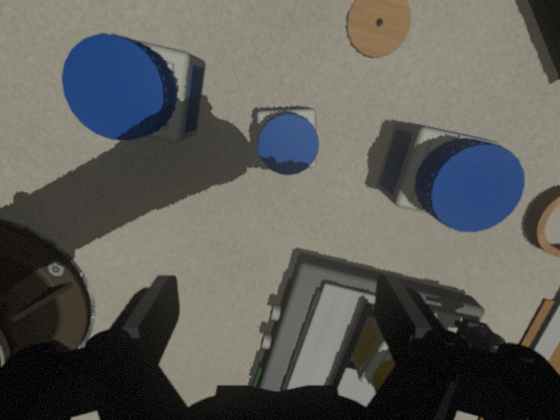

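Request:
servo_tool --pt "0.018 0.005 0.03 0 0 0 0" --pt "0.018 0.005 0.04 0 0 0 0" --pt "0 0 0.03 0 0 0 0" --pt "0 0 0 0 0 0 0" --pt "0 0 0 0 0 0 0"

```text
clock: 34.22
tcp_pos: [0.347, 0.3263, 0.1985]
ee_rot: [1.961, 2.453, 0.001]
force: [0.2, 0.2, -0.7]
gripper_width: 0.0855
gripper_force: 0.0
```

```bash
python3 near.py blue 0.1 w10; python3 - <<'E'
from h import *
im=cv2.imread("pics/w10.png"); g=cv2.cvtColor(im,cv2.COLOR_BGR2GRAY)
c=calibration("wrist"); s=ctrl.sense(); r=R.from_rotvec(s['ee_rot']).as_matrix()
for X in ((.030,0,.085),(-.03,0,.085)): print(proj(c,s['tcp_pos']+r@np.array(X)))
cv2.imwrite("pics/w10c.png",cv2.resize(im[80:330,150:400],None,fx=2,fy=2))
E
```

```text
t 34.23 tcp [0.347  0.3263 0.1985] x [-0.22   0.975 -0.   ] y [0.975 0.22  0.001] z [ 0.001 -0.    -1.   ] F [ 0.2  0.2 -0.7] T [ 0.01  0.02 -0.02] w 0.0855
14155.5 [ 33.6 145.3] [140.4 179.6] (0, 76, 124, 142) [0.1723 0.3364 0.1   ] tool off [ 0.0483 -0.1682  0.0983]
10508.0 [517.4 269.1] [120.7 143.9] (448, 214, 112, 118) [0.5409 0.3213 0.1   ] tool off [-0.0475  0.188   0.0987]
743.5 [275.5 191.4] [41.7 62.3] (244, 171, 64, 42) [0.3428 0.3411 0.1   ] tool off [ 0.0154 -0.0009  0.0985]
[276.6788648  175.71727607]
[276.63747635 256.16510803]
```

View pics/w10c.png

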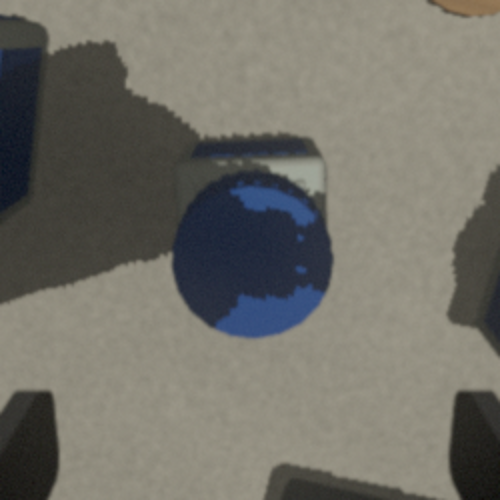

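The small jar's lid is centred at (276,207) under the tool, and its body edges are square to the image, so jar and tool are aligned. I grip the lid.

Request:
servo_tool --pt "0.0005 0 0.04 0 0 0 0" --pt "0 0 0.04 0 0 0 0" --pt "0 0 0.03 0 0 0 0" --pt "0 0 0.0145 0 0 0 0" --pt "0 0 0 0 0 0 0" --pt "0 0 0 0 0 0 0.3" --pt "0 0 0 0 0 0 0.5" --pt "0 0 0 0 0 0 0.5" --pt "0 0 0 0 0 0 0.5" --pt "0 0 0 0 0 0 0.5" --force 60

```text
clock: 35.52
tcp_pos: [0.3462, 0.3279, 0.0745]
ee_rot: [-1.959, -2.456, -0.003]
force: [-1.6, -1.1, 10.8]
gripper_width: 0.0581
gripper_force: 62.1
```

Request:
servo_tool --pt "0 0 -0.02 0 0 0 0.5" --pt "0 0 -0.04 0 0 0 0.5" --pt "0 0 -0.05 0 0 0 0.5" --pt "0 0 -0.05 0 0 0 0.5" --pt "0 0 -0.05 0 0 0 0.5" --pt "0 0 0 0 0 0 0.5" --pt "0 0 0 0 0 0 0.5"

```text
clock: 36.4
tcp_pos: [0.3451, 0.327, 0.2827]
ee_rot: [-1.959, -2.456, 0.001]
force: [0.1, -0.0, -2.3]
gripper_width: 0.0586
gripper_force: 66.2
```

```bash
python3 - <<'E'
from h import *
t=cv2.imread("pics/top0.png"); g=cv2.cvtColor(t,cv2.COLOR_BGR2GRAY)[:,:]; T=calibration("top")
m=(cv2.GaussianBlur(g,(3,3),0)>95).astype(np.uint8)
n,l,st,ce=cv2.connectedComponentsWithStats(m[195:235,265:330],connectivity=4)
for i in range(1,n):
    if 200<st[i][4]<900:
        k=cv2.findContours((l==i).astype(np.uint8),cv2.RETR_EXTERNAL,cv2.CHAIN_APPROX_NONE)[0][0]; b=cv2.minAreaRect(k)
        p=np.array(b[0])+[265,195]; print(p,b[1],b[2],plane(T,p,.06),plane(T,p,.07))
state()
E
```

```text
[297.04153824 207.75230885] (65.39915466308594, 25.016979217529297) 3.1798300743103027 [ 0.54195692 -0.02601689  0.06      ] [ 0.53989402 -0.02565879  0.07      ]
[281.5 213.5] (21.0, 23.0) 90.0 [0.52341723 0.02284953 0.06      ] [0.52150453 0.02281172 0.07      ]
[308.09955978 214.50663757] (23.414688110351562, 21.086523056030273) 3.814074993133545 [ 0.5204059 -0.0606213  0.06     ] [ 0.5185176  -0.05998285  0.07      ]
[297.  230.5] (7.0, 64.0) 90.0 [ 0.46960594 -0.02561748  0.06      ] [ 0.46812921 -0.02526262  0.07      ]
t 36.40 tcp [0.3451 0.327  0.2827] x [-0.222  0.975 -0.   ] y [ 0.975  0.222 -0.   ] z [-0. -0. -1.] F [ 0.1 -0.  -2.3] T [-0.05  0.08  0.04] w 0.0586
```

Request:
servo_tool --pt "-0.048 0.0151 0 0 0 0 0.5" --pt "-0.048 0.0151 0 0 0 0 0.5" --pt "-0.048 0.0151 0 0 0 0 0.5" --pt "-0.048 0.0151 0 0 0 0 0.5" --pt "-0.048 0.0151 0 0 0 0 0.5" --pt "-0.048 0.0151 0 0 0 0 0.5" --pt "-0.048 0.0151 0 0 0 0 0.5" --pt "0 0 0 0 0 0.137 0.5" --pt "0 0 0 0 0 0.137 0.5" --pt "0 0 0 0 0 0 0.5"

```text
clock: 37.65
tcp_pos: [0.5224, 0.0231, 0.2818]
ee_rot: [-2.276, -2.165, 0.005]
force: [-0.1, 1.1, -3.5]
gripper_width: 0.0585
gripper_force: 65.8
```

```bash
python3 - <<'E'
from h import *
s=state(); r=R.from_rotvec(s['ee_rot']).as_matrix(); print((r.T@(np.array([.5228,.0228,.06])-s['tcp_pos'])).round(4), s['joint_positions'].round(2))
im=snapshot("wrist"); cv2.imwrite("pics/w11.png",im[:,:,::-1])
E
```

```text
t 37.65 tcp [0.5224 0.0231 0.2818] x [ 0.05   0.999 -0.002] y [ 0.999 -0.05  -0.002] z [-0.002 -0.002 -1.   ] F [-0.1  1.1 -3.5] T [0.07 0.04 0.04] w 0.0585
[2.000e-04 9.000e-04 2.218e-01] [-0.88  0.3   0.97  1.79 -0.27  1.19  0.11]
```

View pics/w11.png

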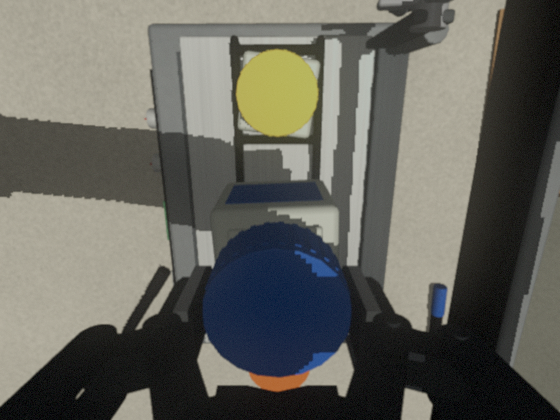

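The jar hangs level and square to the pocket, and the yellow lid sits level at (277,93). Lowering.

Request:
servo_tool --pt "0 0.0005 0.03 0 0 0 0.5" --pt "0 0 0.04 0 0 0 0.5" --pt "0 0 0.03 0 0 0 0.5" --pt "0 0 0.015 0 0 0 0.5" --pt "0 0 0 0 0 0 0.5" --pt "0 0 0.005 0 0 0 0.5" --pt "0 0 0.005 0 0 0 0.5" --pt "0 0 0 0 0 0 0.5"

```text
clock: 38.7
tcp_pos: [0.5238, 0.0232, 0.1583]
ee_rot: [2.276, 2.165, 0.0]
force: [-0.3, 0.2, -2.5]
gripper_width: 0.0584
gripper_force: 66.1
```

Request:
servo_tool --pt "0 0 0.005 0 0 0 0.5" --pt "0 0 0.005 0 0 0 0.5" --pt "0 0 0 0 0 0 0.5"

```text
clock: 39.08
tcp_pos: [0.5235, 0.0231, 0.1478]
ee_rot: [2.276, 2.165, -0.001]
force: [-1.3, 0.2, -2.6]
gripper_width: 0.0582
gripper_force: 66.1
```

Request:
servo_tool --pt "0 0 0.005 0 0 0 0.5" --pt "0 0 0.004 0 0 0 0.5" --pt "0 0 0.002 0 0 0 0.5" --pt "0 0 0 0 0 0 0.5"

```text
clock: 39.58
tcp_pos: [0.5238, 0.0231, 0.1371]
ee_rot: [2.276, 2.165, -0.001]
force: [-0.5, 0.2, -3.4]
gripper_width: 0.058
gripper_force: 66.1
```

Request:
servo_tool --pt "0 0 0.001 0 0 0 0.5" --pt "0 0 0.001 0 0 0 0.5" --pt "0 0 0.001 0 0 0 0.5" --pt "0 0 0 0 0 0 0.5"

```text
clock: 40.08
tcp_pos: [0.5239, 0.0229, 0.1347]
ee_rot: [2.276, 2.165, 0.0]
force: [-2.2, 0.4, 4.2]
gripper_width: 0.0585
gripper_force: 66.9
```

Request:
servo_tool --pt "0 0 -0.0005 0 0 0 0.4" --pt "0 0 0 0 0 0 0" --pt "0 0 0 0 0 0 0" --pt "0 0 0 0 0 0 0" --pt "0 0 0 0 0 0 0" --pt "0 0 -0.03 0 0 0 0" --pt "0 0 -0.055 0 0 0 0" --pt "0 0 -0.055 0 0 0 0" --pt "0 0 -0.055 0 0 0 0" --pt "0 0 -0.055 0 0 0 0"

```text
clock: 41.32
tcp_pos: [0.5235, 0.0231, 0.3867]
ee_rot: [2.276, 2.165, 0.0]
force: [1.5, -0.1, -0.6]
gripper_width: 0.0858
gripper_force: 0.0
```

Request:
servo_tool --pt "0 0 -0.05 0 0 0 0" --pt "-0.01 0.025 0 0 0 0 0" --pt "-0.01 0.03 0 0 0 0 0" --pt "-0.01 0.03 0 0 0 0 0" --pt "-0.01 0.028 0 0 0 0 0" --pt "0 0 0 0 0 0 0" --pt "0 0 0 0 0 0 0"

```text
clock: 42.2
tcp_pos: [0.6343, -0.0225, 0.4347]
ee_rot: [2.277, 2.164, -0.001]
force: [0.2, -0.5, 0.3]
gripper_width: 0.0858
gripper_force: 0.0
```

```bash
python3 near.py red .341; python3 - <<'E'
from h import *
s=ctrl.sense(); print(s['joint_positions'].round(2))
t=snapshot("top"); T=calibration("top"); S=snapshot("scene");cv2.imwrite("pics/scene2.png",cv2.resize(S[120:330,170:450],None,fx=2.7,fy=2.7,interpolation=cv2.INTER_CUBIC)[:,:,::-1])
cv2.imwrite("pics/top2.png",t[:,:,::-1])
for n,i,c in(("T",t,T),("S",S,calibration("scene"))):
  for col in("blue","red","orange","yellow"):
    for b in blobs(i,col,70):
      p=plane(c,b[1],.155); 
      if .4<p[0]<.7 and -.25<p[1]<.2: print(n,col,b[0],b[1].round(1),np.round(b[2],1),p.round(4))
E
```

```text
t 42.20 tcp [ 0.6343 -0.0225  0.4347] x [ 0.051  0.999 -0.001] y [ 0.999 -0.051 -0.   ] z [-0.    -0.001 -1.   ] F [ 0.2 -0.5  0.3] T [-0.01 -0.01 -0.02] w 0.0858
[-0.61  0.47  0.98  1.22 -0.39  1.63  0.24]
T orange 299.5 [338.3 210.6] [19.6 20.8] [ 0.5141 -0.1422  0.155 ]
S blue 101.0 [294. 255.] [ 8.7 21.8] [0.6035 0.0047 0.155 ]
S red 305.5 [286.5 215.1] [ 7.2 92.3] [0.4566 0.0303 0.155 ]
S orange 126.0 [233.3 266.3] [ 9.4 23.6] [ 0.5958 -0.1561  0.155 ]
S yellow 119.0 [318.8 250.2] [ 9.7 20.7] [0.6062 0.0733 0.155 ]
```

```bash
python3 - <<'E'
from h import *
RNG['red']=((0,150,25),(4,255,255)); s=state(); c=calibration("wrist"); im=snapshot("wrist"); cv2.imwrite("pics/w12.png",im[:,:,::-1])
r=R.from_rotvec(s['ee_rot']).as_matrix()
for b in blobs(im,'red',100):
    print(b[0],b[1],b[2],b[3],b[4],'off',(r.T@(plane(c,b[1],.341)-s['tcp_pos'])).round(4))
print(proj(c,(.635,-.0229,.341)))
E
```

```text
t 42.35 tcp [ 0.6341 -0.0218  0.4353] x [0.049 0.999 0.   ] y [ 0.999 -0.049  0.001] z [ 0.001  0.    -1.   ] F [-0.  -0.4  0.1] T [-0.01  0.04 -0.01] w 0.0851
1541.5 [277.1802063  152.53967285] (25.150320053100586, 105.31988525390625) 0.18161605298519135 (266, 111, 21, 87) off [0.0442 0.0003 0.0943]
1028.5 [277.5284729  273.17974854] (30.13355827331543, 69.81341552734375) 2.942525863647461 (267, 241, 19, 67) off [-0.049   0.0007  0.0943]
[277.8278692  214.58303334]
```

View pics/w12.png

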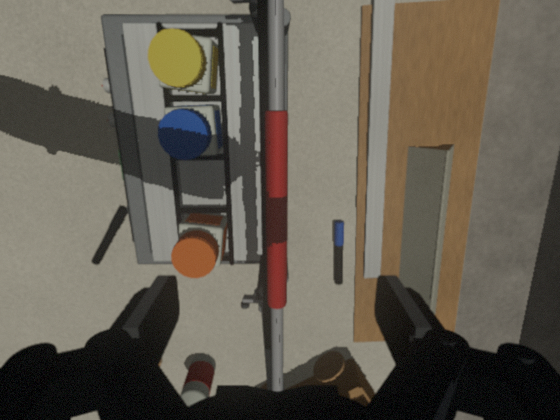

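Last picture: the handle is centred under the tool at column 277. The yellow, blue and orange lids are level in pockets 3, 2 and 0. I grip the handle next.

Request:
servo_tool --pt "0 0.0005 0.04 0 0 0 0" --pt "0 0 0.04 0 0 0 0" --pt "0 0 0.033 0 0 0 0" --pt "0 0 0 0 0 0 0.3" --pt "0 0 0 0 0 0 0.6" --pt "0 0 0 0 0 0 0.9" --pt "0 0 0 0 0 0 1" --pt "0 0 0 0 0 0 1" --pt "0 0 0 0 0 0 1" --pt "0 0 0 0 0 0 1" --force 30

```text
clock: 43.65
tcp_pos: [0.634, -0.0226, 0.3231]
ee_rot: [-2.276, -2.164, 0.001]
force: [-9.5, 3.0, 9.0]
gripper_width: 0.0152
gripper_force: 29.7
```

Request:
servo_tool --pt "0 -0.0146 -0.0006 0 0 0 1" --pt "0 -0.0146 0.0006 0 0 0 1" --pt "0 -0.0145 0.0019 0 0 0 1" --pt "0 -0.0143 0.0032 0 0 0 1" --pt "0 -0.014 0.0044 0 0 0 1"

```text
clock: 44.28
tcp_pos: [0.5653, -0.0195, 0.3143]
ee_rot: [2.272, 2.161, 0.007]
force: [3.5, -0.3, 9.0]
gripper_width: 0.0149
gripper_force: 31.7
```

Request:
servo_tool --pt "0 -0.0135 0.0056 0 0 0 1" --pt "0 -0.013 0.0068 0 0 0 1" --pt "0 -0.0124 0.0079 0 0 0 1" --pt "0 -0.0116 0.0089 0 0 0 1" --pt "0 -0.0108 0.0099 0 0 0 1"

```text
clock: 44.9
tcp_pos: [0.5045, -0.0166, 0.2752]
ee_rot: [2.273, 2.161, 0.007]
force: [6.3, -1.3, 5.1]
gripper_width: 0.0145
gripper_force: 33.4
```

Request:
servo_tool --pt "0 -0.0099 0.0108 0 0 0 1" --pt "0 -0.0089 0.0116 0 0 0 1" --pt "0 -0.0079 0.0124 0 0 0 1" --pt "0 -0.0068 0.013 0 0 0 1"

```text
clock: 45.4
tcp_pos: [0.4698, -0.015, 0.2264]
ee_rot: [2.275, 2.162, 0.004]
force: [-0.7, -1.8, 5.0]
gripper_width: 0.0147
gripper_force: 35.3
```

Request:
servo_tool --pt "0 -0.0056 0.0135 0 0 0 1" --pt "0 -0.0044 0.014 0 0 0 1" --pt "0 -0.0032 0.0143 0 0 0 1" --pt "0 -0.0019 0.0145 0 0 0 1" --pt "0 -0.0006 0.013 0 0 0 1" --pt "0 0 0 0 0 0 1"

```text
clock: 46.15
tcp_pos: [0.4514, -0.0139, 0.1546]
ee_rot: [-2.277, -2.163, 0.005]
force: [-3.3, -4.3, -5.4]
gripper_width: 0.0151
gripper_force: 35.7
```

```bash
python3 -c "
from h import *
state()"
```

```text
t 46.15 tcp [ 0.4514 -0.0139  0.1546] x [ 0.051  0.999 -0.002] y [ 0.999 -0.051 -0.003] z [-0.003 -0.002 -1.   ] F [-3.3 -4.3 -5.4] T [-0.73  0.55  0.06] w 0.0151
```

Request:
servo_tool --pt "0 0 0 0 0 0 0.7" --pt "0 0 0 0 0 0 0.68" --pt "0 0 0 0 0 0 0.68" --pt "0 0 0 0 0 0 0.68"

```text
clock: 46.65
tcp_pos: [0.4533, -0.0132, 0.1563]
ee_rot: [2.275, 2.165, 0.001]
force: [-0.8, -0.2, -0.2]
gripper_width: 0.0273
gripper_force: 0.0
```

```bash
python3 -c "
from h import *
state()"
```

```text
t 46.65 tcp [ 0.4533 -0.0132  0.1563] x [ 0.05   0.999 -0.   ] y [ 0.999 -0.05   0.001] z [ 0.001 -0.    -1.   ] F [-0.8 -0.2 -0.2] T [-0.02 -0.05  0.01] w 0.0273
```

Request:
servo_tool --pt "0 -0.001 -0.01 0 0 0 0.68" --pt "0 0 -0.02 0 0 0 0.68" --pt "0 0 -0.04 0 0 0 0.68" --pt "0 0 -0.05 0 0 0 0.68" --pt "0 0 -0.05 0 0 0 0.68" --pt "0 -0.05 0 0 0 0 0.68" --pt "0 -0.03 0 0 0 0 0.68" --pt "0 0 0 0 0 0 0.68" --pt "0 0 0 0 0 0 0.68"

```text
clock: 47.78
tcp_pos: [0.3788, -0.0089, 0.3271]
ee_rot: [-2.275, -2.162, 0.001]
force: [0.3, 0.7, 0.9]
gripper_width: 0.0277
gripper_force: 0.0
```

```bash
python3 - <<'E'
from h import *
state()
RNG['red']=((0,150,40),(4,255,255))
S,T=snapshot("scene"),snapshot("top"); C,Q=calibration("scene"),calibration("top")
for n,i,c in(("S",S,C),("T",T,Q)):
    print(n,'expected handle',proj(c,(.451,-.0145,.173)).round(1))
    for col in("red","orange","yellow","blue"):
        for b in blobs(i,col,40):
            p=plane(c,b[1],.173)
            if .35<p[0]<.65 and -.25<p[1]<.2: print(n,col,b[0],b[1].round(1),np.round(b[2],1),p.round(3))
w,cw=snapshot("wrist"),calibration("wrist"); print('wrist exp',proj(cw,(.451,-.0145,.173)).round(1))
for b in blobs(w,"red",100): print(b[1].round(1),np.round(b[2],1),b[4],plane(cw,b[1],.173).round(3))
for b in blobs(T,"blue",150)+blobs(T,"orange",100): print(b[1].round(1))
E
```

```text
t 47.77 tcp [ 0.3788 -0.0089  0.3271] x [0.051 0.999 0.001] y [ 0.999 -0.051 -0.002] z [-0.002  0.002 -1.   ] F [0.3 0.7 0.9] T [ 0.02  0.02 -0.03] w 0.0277
S expected handle [271.1 212.4]
S red 203.5 [265.9 213. ] [ 5.7 71.3] [ 0.449 -0.029  0.173]
S orange 181.0 [233.2 248.4] [14.  22.4] [ 0.553 -0.146  0.173]
S orange 126.0 [233.3 266.3] [ 9.4 23.6] [ 0.61  -0.158  0.173]
S yellow 165.5 [320.4 233. ] [11.9 23.2] [0.564 0.092 0.173]
S yellow 119.5 [319.1 249.9] [10.  21.2] [0.62  0.068 0.173]
S blue 165.0 [291.2 238.3] [11.7 22.6] [0.561 0.01  0.173]
S blue 104.5 [293.9 255. ] [ 8.7 22.4] [ 0.617 -0.001  0.173]
T expected handle [294.5 231.2]
T yellow 63.5 [252.7 213.6] [ 6.8 15.4] [0.501 0.105 0.173]
wrist exp [357.9 193.6]
[359.5 193.6] [ 18.5 206.4] (346, 109, 27, 163) [ 0.452 -0.014  0.173]
[169.6 321.8]
[178.8 210.6]
```

```bash
python3 -c "
from bench import ctrl
print(ctrl.sign_off())"
```

```text
the job is handed in; nothing more can be done
None
```

The job is handed in at about 48 s on the robot's clock: both lids are screwed home on their own jars, the small blue jar stands in pocket 2 (no green jar was on the table), and the bar stays down without the arm. I got no verdict back on sign-off.

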